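Knock the deburred frame out of its slanted holder and hang it on the rack arm

ROBOT

A 7-joint arm with a two-finger parallel gripper is mounted at the origin on a cart in front of the work surface, level with it; the furniture and walls round the work are solid. World frame = base frame: x ahead of the robot, y to its left, z up, the work surface at z = 0. Lengths are in m, angles in rad, forces in N, time in s.
With the tool pointing down it reaches from about 0.35 to 0.9 m from the base axis. Payload 8.1 kg.
Tool frame: the origin (TCP) lies at the very end of the fingers, on their centre line; the grasp point (between the pads) lies arm.grip_depth behind it (arm.grip_depth is the distance from the TCP to the grasp point, in m); z points along the fingers, y is the direction in which the jaws open and shut (so a half turn about z gives the same grasp; the last joint's range is limited). The gripper opens to 92 mm and grips with 3 to 60 N. Pads are 19 mm wide; open, the fingers measure 130 mm over their backs; the gripper's body (75 mm by 190 mm) begins 47 mm behind the grasp point.
Start: joints at [1.016, 0.434, 0.025, 1.573, -0.012, 1.134, -0.075], TCP at [0.273, -0.562, 0.227] pointing down, gripper open.
Joint ranges: [-2.62, 2.62], [-0.44, 2.09], [-1.27, 1.32], [0.08, 2.57], [-1.32, 4.46], [0.12, 2], [-2.74, 2.74]. Speed limits (rad/s): [2.22, 2.22, 3.01, 3.01, 3.14, 3.14, 3.14].

INTERFACE

Orientations are given as a rotation vector (axis times angle).
In Python, from cell import arm, eyes gives the robot as it stands.
- The arm moves only by the tool apply_moves, never from a script. Its argument "targets" is one flat list of numbers, 5 for each row, row after row: the closure, from 0 (fully open) to 1 (shut), then the shift along the tool's x, y, z each as a share of 40 cm, from -1 to 1, then the turn about the tool's z as a share of pi/2 rad, from -1 to 1. A call has 1 to 20 rows; each row shifts and turns the commanded pose from where the row before left it, along the tool's axes as they then stand; what a row does not reach is not made up. A row lasts 1/8 s, in which the tool goes at most 62.5 mm and 10.7 degrees, less where a joint would pass 70% of its speed; a pose out of reach is approached as far as the arm can. A call with a number of a shift or a turn outside -1 to 1 is refused whole. A call with a gripper value outside its range is refused whole. The fingers move at their own pace and stop on an object; "grip_force" is the grip in N (left out, the last holds). Time passes only in rows, so rows that do not move let the fingers close. It gives the time, the measured TCP pose, the force and the opening at its end, in the units of the state.
- arm.observe(): the state, without advancing time (a new reading comes with each control period).
- eyes.get_image(name): name is "side" or "top" or "wrist"; returns the picture (480x640x3 uint8, red, green, blue); there is no depth.
- eyes.camera_params(name): a dict with "camera_matrix" (3x3 intrinsics, pixels), "xyz" and "attitude" of the camera in the world; the wrist camera has in their place "hand_eye" (4x4, takes a point from camera to tool coordinates, whose origin is the TCP and whose axes are the flange's). Camera axes: x right, y down, z forward; pixel columns grow to the right and rows downward; lengths in m; the calibration is good to about 2 mm. A picture is of the moment at which its call begins: read the wrist's pose just before it. camera_params takes no time and is no camera call.
- arm.sign_off(): hands the job in, once; it reports no verdict.
The state is a dict: "clock": time; "joints": joint angles; "dq": joint speeds; "joint_efforts": joint torques, N m; "position": TCP position; "ee_rot": TCP orientation; "force": force on the tool from outside, world axes, zero at the start; "ft_torque": the same for the moment, N m; "width": opening from 0.0 (shut) to 1.0 (fully open).
Only numpy, scipy, OpenCV 4.12 (cv2) and the standard library are available. Lean on these libraries where they do the work, as an engineer would, in place of code of your own. Each camera call takes 0.05 s, during which the arm holds its last target.

TASK

The deburred acrylic frame sits sunk in the slanted holder: press the holder's knock-out pedal all the way down so that the frame's upper end comes up out of the bed, then draw the frame out along the slope. Turn it upright, thread its long slot over the open end of the rack's horizontal arm and leave it hanging there by its end strip, on the free part of the arm between the two frames already hanging and the end collar. Do not shift the brush, the spanner or the tape roll.

Things in the scene. Friction and masses are not known exactly. Their poses are not given: they have to be found in the camera images.
- frame: the frame to hang: flat rigid clear acrylic, 200 long x 62 wide x 7 thick, about 85 g, with one long through slot 144 x 27 in its middle; end strips are 28 long, side strips 17 wide, both ends alike. Starts lying in the holder. Origin: centre of its underside; z = thickness (points out of the bed at the start), y = length (points up the slope at the start), x = width
- upper_end (a point): middle of the frame's outer end edge that is uppermost at the start, mid-thickness (100 from the frame's centre along +y)
- lower_end (a point): middle of the frame's other outer end edge, mid-thickness
- upper_slot_end (a point): middle of the slot's end edge nearest upper_end, mid-thickness (72 from the frame's centre along +y); this edge rests on the arm's top when the frame hangs by that end
- lower_slot_end (a point): the same for the slot's other end (-y)
- holder: fixed deburring holder, like a steep lectern, base 250 x 92. Origin under its middle on the table, z up; its bed leans towards -x, 40 deg from vertical: up the slope is (-0.643, 0, 0.766) in its axes, out of the bed (0.766, 0, 0.643). Bed 84 wide, 10 thick; side cheeks stand 3 above the frame; lips over the lowest 40 of the frame: draw it 45 or more up the slope before lifting it off
- seat (a point): middle of the frame's lower end as it sits in the holder, mid-thickness, 47 above the table, x = 33 from the holder's origin
- mouth (a point): middle of the upper edge of bed and cheeks, at the frame's mid-thickness: 200 up the slope from seat, 200 above the table, x = -96 from the holder's origin. At the start the frame ends here; only what the pedal pushes past it (39 along the slope) can be gripped across the thickness, with the tool pointing down the slope. The space beyond this edge, up the slope, is free
- knockout (a joint): angle of the knock-out lever: 0 = frame fully down; 0.72 rad = pedal fully down, frame pushed 39 up the slope by the lever's nose, which meets its lower end through the slot in the bed. Stiff, stays where it is left; moving it takes about 2 to 4 N on the pedal
- pedal (a point): middle of the top of the lever's black rubber pedal pad, 32 x 40, on the side of the holder away from the lean. At the start about 122 above the table, fully down about 79, moving almost straight down (pivot along the holder's y, 60 from the pad, 92 above the table)
- rack: fixed rack: base 100 x 110, round post 225 high at the origin, one horizontal round arm of diameter 12 along the rack's -x, axis 215 above the table, its open end 219 from the post with a collar of diameter 18. Two like frames hang fixed on it, 26 to 50 from the post (tops 249 high). A frame hangs square to the arm, thickness along the rack's x. Origin under the post on the table, z up
- bar_free_mid (a point): point on the arm's axis, 215 above the table, in the middle of its free part, 130 from the post; the free part reaches from 58 to 205 from the post
- swarf_brush: bystander: loose flat brush with wooden handle, 206 x 36 x 12, lying on the table; origin at the centre of its underside
- spanner: bystander: loose small steel spanner, 146 x 26 x 6, lying on the table between holder and rack; origin at the centre of its underside
- tape_roll: bystander: loose roll of masking tape, diameter 97, 24 high, lying on the table beyond the gap between holder and rack; origin at the centre of its underside
Mind the look-alikes: they are no part of the job. There is more than one size of the frame; the job needs the larger.

How it is judged:
By the outcome, as a careful person would: the job done as asked, in the order asked, and still so for the second after the job is handed in, with the robot touching nothing.
It also fails if it takes over 51 s, if anything falls off the work surface, if the arm or the gripper's body presses on something with over 40 N, if the wrist force passes 120 N, or if a joint passes its speed limit or range.

## Working session

There is one attempt and no reset: what is moved stays moved. The work goes in short steps, Python scripts to look and compute and a tool call to move; the robot and the scene stay as the last step left them, time stands still between calls to the robot, and variables do not carry over. Pictures are saved under pics/ and viewed, and the job is handed in when it is done.

Besides the shell and the picture viewer there is one more tool, called after ">>>" in YAML: its name, and indented under it one key for each argument. apply_moves: Moves the arm, as the interface text tells. Its arguments: {"type":"object","properties":{"targets":{"type":"array"},"grip_force":{"type":"number"}},"required":["targets"]}

```bash
ls -la; mkdir -p pics
python3 - <<'E'
from cell import arm, eyes
import cv2
print(arm.observe(), arm.grip_depth)
for n in ("side","top","wrist"):
    im=eyes.get_image(n); cv2.imwrite(f"pics/{n}0.png",im[:,:,::-1])
    print(n,eyes.camera_params(n))
E
```

```text
total 12
drwxr-xr-x  3 agent agent 4096 Dec  6 20:16 .
drwxr-xr-x 23 root  root  4096 Dec  6 20:16 ..
drwxr-xr-x  2 agent agent 4096 Dec  6 20:16 pics
{'clock': 0.0, 'joints': array([ 1.01643885,  0.43521603,  0.02501466,  1.57408673, -0.01156482,
        1.13402147, -0.07510393]), 'dq': array([-8.79871169e-05,  4.20982580e-04, -8.07320105e-04,  7.85810662e-04,
       -1.14953370e-03, -1.08325958e-03,  1.65572963e-03]), 'joint_efforts': array([ 1.12774435e-04, -6.67847013e+01,  9.85125303e-01, -3.14453852e+01,
       -6.03415235e-02,  4.30399377e-02,  1.72591394e-04]), 'position': array([ 0.27253381, -0.56188001,  0.22595382]), 'ee_rot': array([-3.06036800e+00, -7.03118050e-01,  8.49196028e-04]), 'force': array([-0.08917216, -0.39597439, -0.10989235]), 'ft_torque': array([ 0.00436027, -0.0061864 , -0.01142334]), 'width': 0.9985790052087756} 0.0188
side {'camera_matrix': array([[541.27905498,   0.        , 315.14476064],
       [  0.        , 541.27905498, 244.62018467],
       [  0.        ,   0.        ,   1.        ]]), 'xyz': array([ 0.5915107 , -0.9049351 ,  0.68832428]), 'attitu
[... 177 characters left out ...]
       [  0.        ,   0.        ,   1.        ]]), 'xyz': array([ 0.38646574, -0.07944159,  1.27189822]), 'attitude': array([-2.11857691,  2.14597891, -0.11247012])}
wrist {'camera_matrix': array([[423.30161396,   0.        , 316.02394819],
       [  0.        , 423.30161396, 242.07625151],
       [  0.        ,   0.        ,   1.        ]]), 'hand_eye': array([[ 6.36370856e-04, -9.55148296e-01, -2.96127216e-01,
         8.02833330e-02],
       [ 9.99999794e-01,  6.32690462e-04,  1.08255869e-04,
         6.31450367e-04],
       [ 8.39564564e-05, -2.96127224e-01,  9.55148502e-01,
        -1.58277879e-01],
       [ 0.00000000e+00,  0.00000000e+00,  0.00000000e+00,
         1.00000000e+00]])}
```

View pics/side0.png

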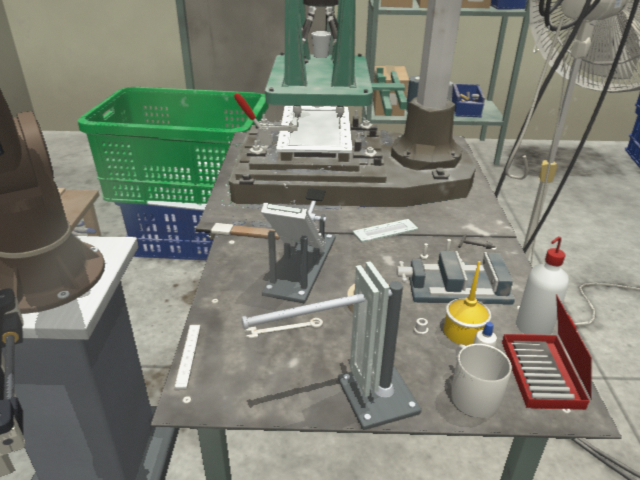

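View pics/top0.png

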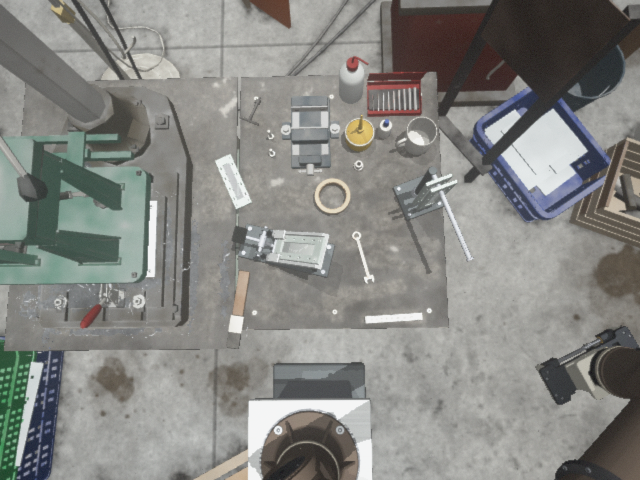

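View pics/wrist0.png

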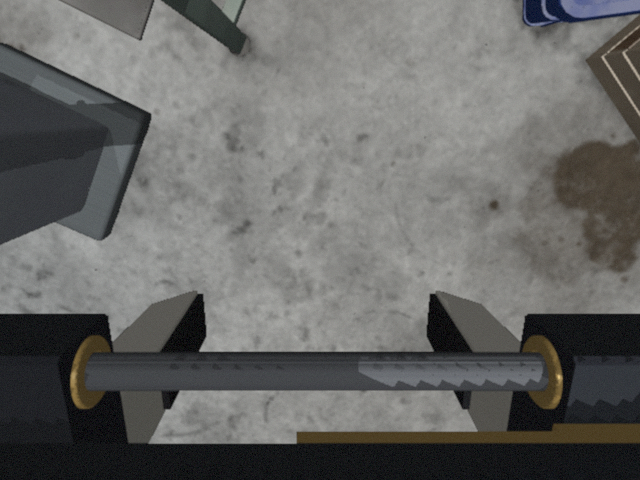

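```bash
cat > h.py <<'E'
import numpy as np, cv2
from scipy.spatial.transform import Rotation as R
from cell import arm, eyes
def cam(n,st=None):
    p=eyes.camera_params(n); K=p["camera_matrix"]
    if n=="wrist":
        T=np.array(p["hand_eye"]); Rt=R.from_rotvec(st["ee_rot"]).as_matrix()
        return K,Rt@T[:3,:3],np.array(st["position"])+Rt@T[:3,3]
    return K,R.from_rotvec(p["attitude"]).as_matrix(),np.array(p["xyz"])
def ray(c,px):
    K,Rm,o=c; return o,Rm@np.linalg.solve(K,np.array([px[0],px[1],1.0]))
def plane(c,px,z):
    o,d=ray(c,px); return o+d*(z-o[2])/d[2]
def tri(c1,p1,c2,p2):
    o1,d1=ray(c1,p1);o2,d2=ray(c2,p2)
    A=np.stack([d1,-d2],1); t=np.linalg.lstsq(A,o2-o1,rcond=None)[0]
    a=o1+d1*t[0];b=o2+d2*t[1]; return (a+b)/2,np.linalg.norm(a-b)
def proj(c,P):
    K,Rm,o=c; q=K@(Rm.T@(np.asarray(P)-o)); return q[:2]/q[2]
def crop(n,x0,y0,x1,y1,out,im=None,s=4):
    im=eyes.get_image(n) if im is None else im
    c=cv2.resize(im[y0:y1,x0:x1],None,fx=s,fy=s,interpolation=cv2.INTER_CUBIC)
    cv2.imwrite("pics/"+out,c)
E
python3 - <<'E'
from h import *
t=cv2.imread("pics/top0.png");s=cv2.imread("pics/side0.png")
crop("top",220,205,370,305,"c_top_h.png",t,5)
crop("top",380,160,490,280,"c_top_r.png",t,5)
crop("side",200,190,350,310,"c_side_h.png",s,5)
crop("side",230,250,430,430,"c_side_r.png",s,3)
E
```

```text
(no output)
```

View pics/c_top_h.png

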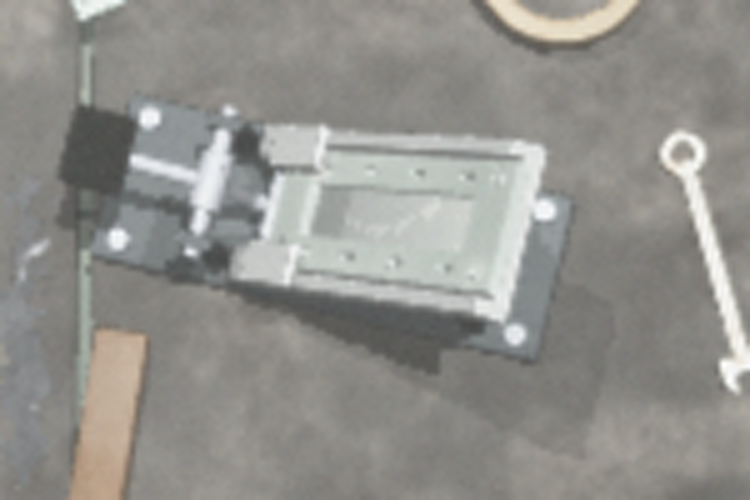

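View pics/c_side_h.png

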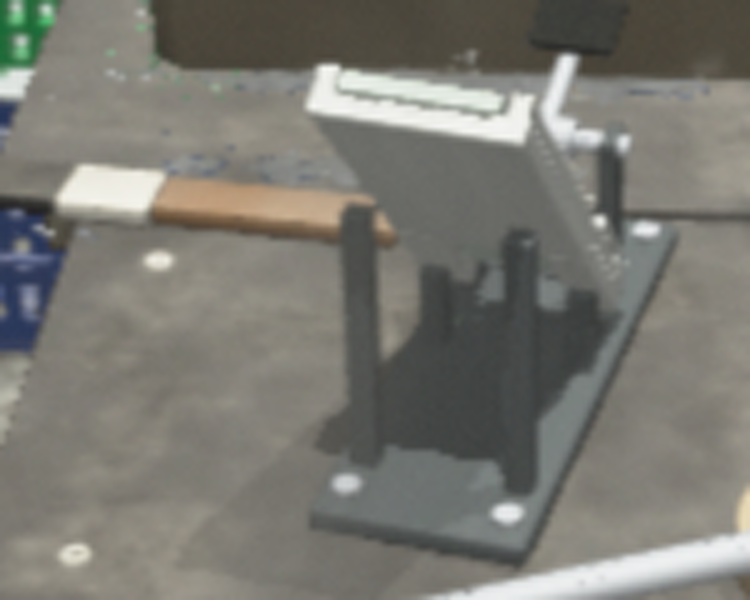

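View pics/c_top_r.png

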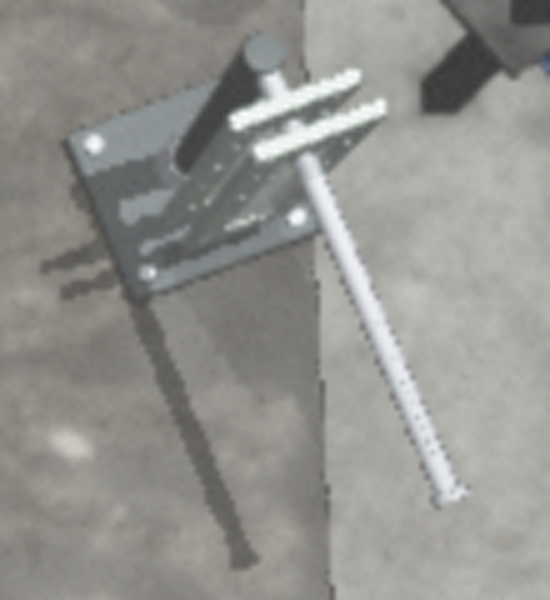

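View pics/c_side_r.png

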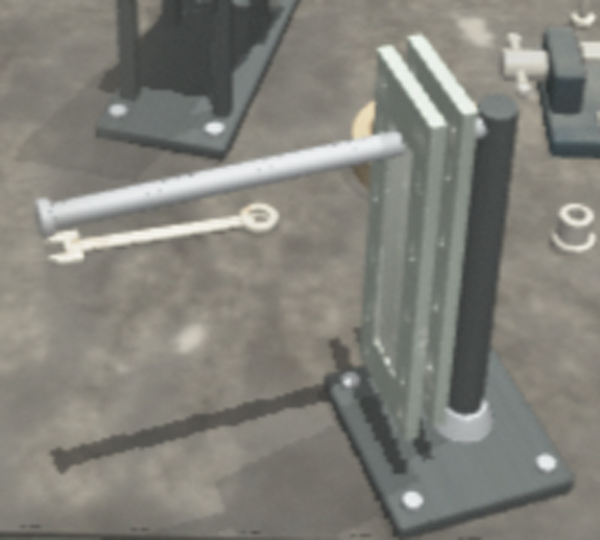

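```bash
cat > m.py <<'E'
from h import *
t=cam("top");s=cam("side")
T=lambda x,y:(220+x/5-.4,205+y/5-.4); S=lambda x,y:(200+x/5-.4,190+y/5-.4)
print("pedal",plane(t,T(97,150),.122))
a,ea=tri(t,T(545,148),s,S(542,100)); b,eb=tri(t,T(500,318),s,S(316,72)); print("mouth corners",a,ea,b,eb,np.linalg.norm(a-b))
print("pedal tri",tri(t,T(97,150),s,S(583,22)))
for n,c in dict(tl=(130,95),bl=(95,258),tr=(575,195),br=(535,362)).items(): print("base",n,plane(t,T(*c),.008))
for n,c in dict(a=(150,117),b=(118,238),c=(544,208),d=(515,333)).items(): print("screw",n,plane(t,T(*c),.010))
T=lambda x,y:(380+x/5-.4,160+y/5-.4); S=lambda x,y:(230+x/3-.33,250+y/3-.33)
e=plane(t,T(450,493),.215); print("arm end",e, tri(t,T(450,493),s,S(46,215)))
p=plane(t,T(265,50),.225); print("post",p,tri(t,T(265,50),s,S(500,107)),np.linalg.norm((e-p)[:2]))
for q in [(300,150),(350,265),(400,375)]: print(plane(t,T(*q),.221))
E
python3 m.py
```

```text
pedal [0.56703666 0.16492766 0.122     ]
mouth corners [ 0.55639604 -0.0584577   0.20556421] 0.009606025876785048 [ 0.47575757 -0.03735877  0.20420853] 0.0033350537824386023 0.08336405434727957
pedal tri (array([0.56945096, 0.16587496, 0.11889937]), np.float64(0.003833638262202084))
base tl [0.61510427 0.17140826 0.008     ]
base bl [0.52570663 0.18940103 0.008     ]
base tr [ 0.55622136 -0.07117165  0.008     ]
base br [ 0.46638621 -0.04849582  0.008     ]
screw a [0.6023768  0.15988427 0.01      ]
screw b [0.53620151 0.17658722 0.01      ]
screw c [ 0.54913507 -0.05437898  0.01      ]
screw d [ 0.48190376 -0.03801876  0.01      ]
arm end [ 0.49108719 -0.37239908  0.215     ] (array([ 0.49067061, -0.37219257,  0.21598859]), np.float64(0.0006511196352592787))
post [ 0.6931844  -0.29736992  0.225     ] (array([ 0.69390418, -0.29771779,  0.22334047]), np.float64(0.00044880580476748793)) 0.21557517312631758
[ 0.64734552 -0.31191526  0.221     ]
[ 0.59396299 -0.33180516  0.221     ]
[ 0.54364284 -0.35150843  0.221     ]
```

```bash
cat > geo.py <<'E'
from h import *
O=np.array([0.5417,0.0607,0]); ex=np.array([.243,.970,0]);ex/=np.linalg.norm(ex); ey=np.array([-ex[1],ex[0],0]); ez=np.array([0,0,1.])
H=lambda x,y,z:O+ex*x+ey*y+ez*z
RE=np.array([.6932,-.2974,0]); ra=np.array([.4911-.6932,-.3724+.2974,0]); ra/=np.linalg.norm(ra)
E
python3 - <<'E'
from geo import *
t=cam("top");s=cam("side")
im=cv2.imread("pics/top0.png");im2=cv2.imread("pics/side0.png")
pts={"mouth":(-.096,0,.2),"cr":(-.091,.042,.204),"cl":(-.091,-.042,.204),"seat":(.033,0,.047),"fr":(-.096,.031,.2),"fl":(-.096,-.031,.2),"back":(-.106,-.042,.191)}
for i,c,n in ((im,t,"T"),(im2,s,"S")):
    b=cv2.resize(i[190:310,200:360] ,None,fx=5,fy=5)
    for k,v in pts.items():
        p=proj(c,H(*v)); print(n,k,p); cv2.circle(b,tuple(int(q) for q in ((p-[200,190])*5+2)),3,(0,0,255),-1)
    cv2.imwrite(f"pics/ov{n}.png",b)
print(H(-.096,0,.2),np.degrees(np.arctan2(ex[1],ex[0])),ra)
E
```

```text
T mouth [317.19910215 249.08280371]
T cr [310.6533322  266.24436832]
T cl [319.28847278 230.67731662]
T seat [272.15446008 245.01360653]
T fr [314.01952597 262.21507015]
T fl [320.35549128 236.04630424]
T back [325.80121552 233.02694082]
S mouth [285.34583747 205.28639823]
S cr [264.70901733 199.04560233]
S cl [307.97518727 205.25709023]
S seat [305.23364553 238.80149714]
S fr [269.46410257 202.98418368]
S fl [301.44524349 207.62016637]
S back [305.67505702 215.36470771]
[ 0.51837141 -0.03242237  0.2       ] 75.93596328685449 [-0.93752473 -0.34791863  0.        ]
```

View pics/ovT.png

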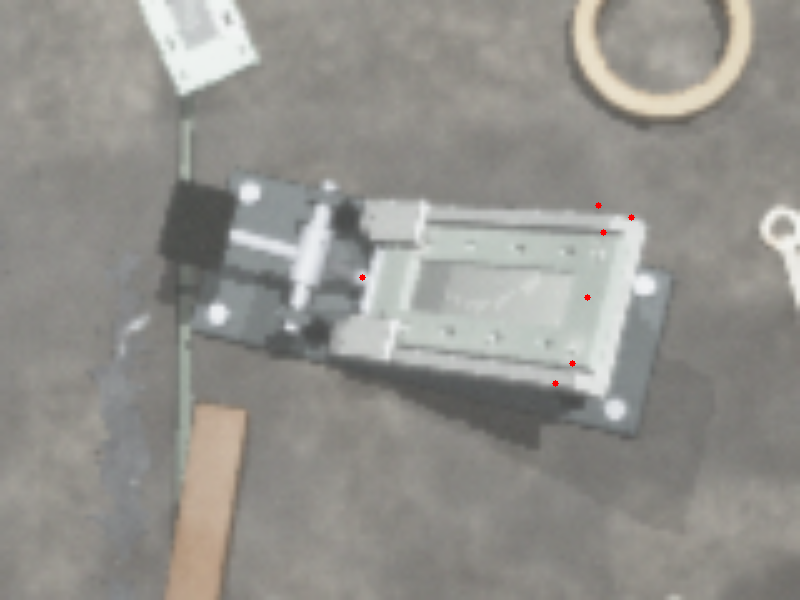

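View pics/ovS.png

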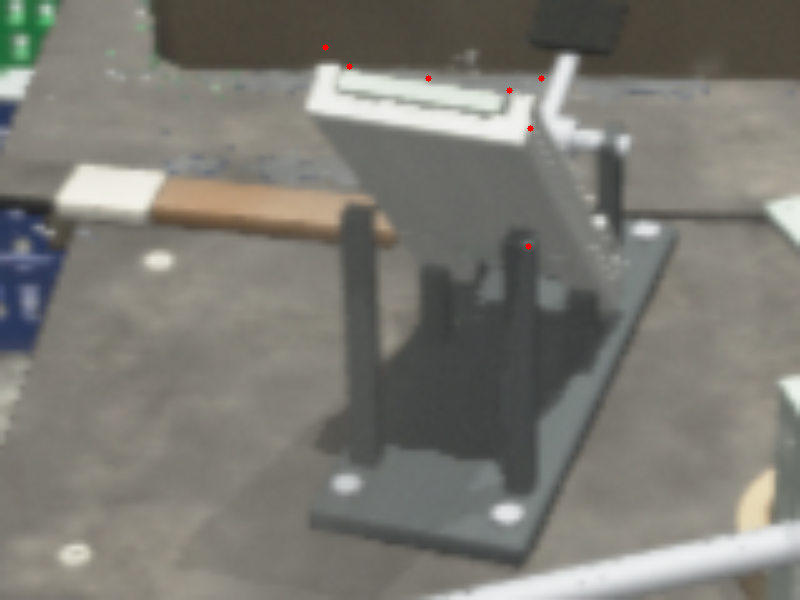

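Run:
```python
from geo import *
t=cam("top");s=cam("side")
T=lambda x,y:(200+x/5-.4,190+y/5-.4)
for n,a,b in (("back r",(643,228),(530,140)),("back l",(606,394),(309,109)),("front r",(622,222),(541,98)),("front l",(582,385),(320,68))):
    P,e=tri(t,T(*a),s,T(*b)); d=P-O; print(n,P,e,"H:",d@ex,d@ey,d[2])
print(np.array(proj(t,(0,0,0))))
for z in(.1913,):
  for a in ((643,228),(606,394)):
    d=plane(t,T(*a),z)-O; print(d@ex,d@ey)
# brush/pedal in holder coords
for q in ((.567,.165),): d=np.array([*q,0])-O; print("pedal H",d@ex,d@ey)
```

```text
back r [ 0.55431949 -0.05745497  0.18873228] 0.004934215299682244 H: -0.11154663482960227 -0.04095360562780992 0.18873227661527295
back l [ 0.47461711 -0.03989646  0.19032195] 0.0002783901527465612 H: -0.11388261443709038 0.04062649965929058 0.19032195057717258
front r [ 0.55671305 -0.04792521  0.20062922] 0.007456188320175725 H: -0.10172087632913872 -0.040959632005757626 0.2006292155954364
front l [ 0.47800334 -0.02942051  0.20182554] 0.00011414445658512394 H: -0.1028978031982026 0.03988749090317677 0.2018255351835599
[309.88025771 459.95870601]
-0.11261096887365914 -0.03826503599608583
-0.11387830545762603 0.04056832821210245
pedal H 0.10732163673663062 0.0008039205002341523
```

Candidates for "the frame", by top-view pixel: the frame sunk in the holder (300,247), the loose small frame on the table (234,180, a decoy), the two frames hung on the rack (435,190), and the white strip (394,318, a ruler). I choose the one in the holder, as the description says. The crop shows the slotted plate between the cheeks.

First I raise the arm, turn it, and move it over the mouth for a close look.

>>> apply_moves:
  targets: [1, 0, 0, -0.067, -0.111, 1, 0, 0, -0.067, -0.111, 1, 0, 0, -0.067, -0.111, 1, 0, 0, -0.067, -0.111, 1, 0, 0, -0.067, -0.112, 1, 0.121, 0.028, 0, 0, 1, 0.121, 0.028, 0, 0, 1, 0.121, 0.028, 0, 0, 1, 0.121, 0.028, 0, 0, 1, 0.121, 0.028, 0, 0, 1, 0.121, 0.028, 0, 0, 1, 0.121, 0.028, 0, 0, 1, 0.121, 0.028, 0, 0, 1, 0.121, 0.028, 0, 0, 1, 0.121, 0.028, 0, 0, 1, 0, 0, 0, 0]
  grip_force: 20

```text
clock: 2.15
position: [0.5003, -0.1157, 0.3606]
ee_rot: [-2.469, -1.94, -0.002]
force: [-0.4, -0.6, 0.4]
width: 0.004
```

Run:
```python
from h import *
st=arm.observe(); im=eyes.get_image("wrist"); cv2.imwrite("pics/w1.png",im[:,:,::-1])
np.savez("w1.npz",position=st["position"],ee_rot=st["ee_rot"])
Rm=R.from_rotvec(st["ee_rot"]).as_matrix(); print(st["clock"],st["position"],st["joints"],st["force"]); print(np.round(Rm,4))
```

```text
2.15 [ 0.50034595 -0.11566804  0.36058381] [ 0.49468861  0.20436265 -0.45191369  1.58884963  0.08866187  1.36901881
 -0.20542143] [-0.44512008 -0.56521962  0.42251947]
[[ 2.363e-01  9.717e-01  3.000e-04]
 [ 9.717e-01 -2.363e-01  1.900e-03]
 [ 1.900e-03 -2.000e-04 -1.000e+00]]
```

View pics/w1.png

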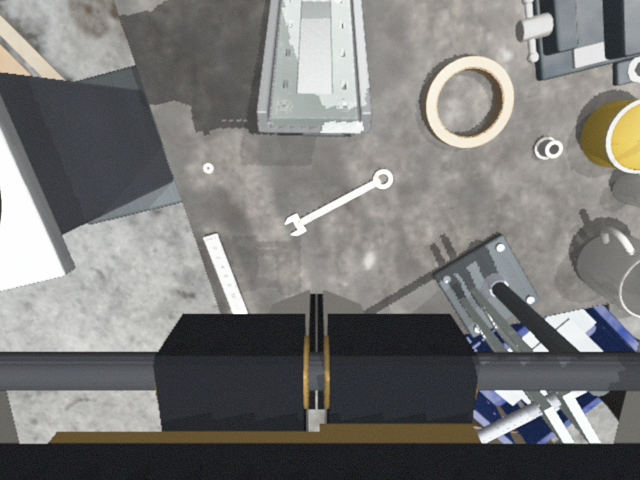

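Run:
```python
from geo import *
z=np.load("w1.npz"); c=cam("wrist",z); im=cv2.imread("pics/w1.png")
crop("w",240,0,400,150,"w1c.png",im,5)
for a in ((258,133),(370,132)):
    P=plane(c,a,.1913); d=P-O; print(P,d@ex,d@ey)
t=cam("top");s=cam("side")
for p,q in (((258,133),(309,109)),((370,132),(530,140))):
    print(tri(c,p,s,(200+q[0]/5-.4,190+q[1]/5-.4)))
```

```text
[ 0.4734898  -0.04300277  0.1913    ] -0.11716975534222719 0.04096516789273956
[ 0.55532225 -0.06210073  0.1913    ] -0.11580945767163517 -0.043055258473068944
(array([ 0.47425285, -0.0429564 ,  0.19212712]), np.float64(0.0012822025405723652))
(array([ 0.55610298, -0.06198513,  0.19183036]), np.float64(0.0016754504821655904))
```

View pics/w1c.png

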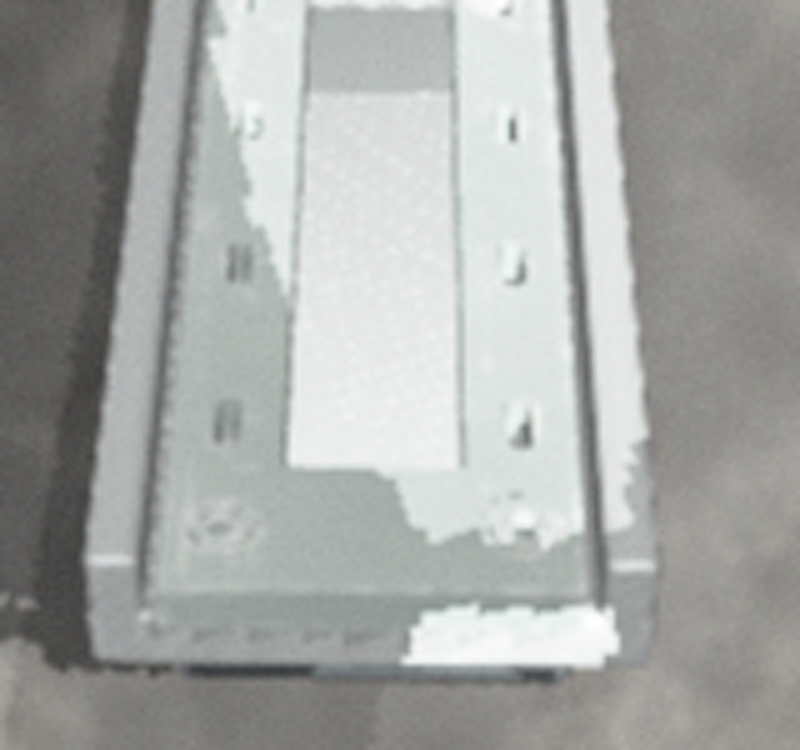

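Run:
```python
from geo import *
z=np.load("w1.npz"); c=cam("wrist",z)
W=lambda x,y:(240+x/5-.4,y/5-.4)
for n,a,h in (("L",(148,608),.2),("R",(603,610),.2),("cheekL",(86,560),.2042),("cheekR",(655,567),.2042),("bot L",(90,657),.1913),("bot R",(652,662),.1913),("slotL",(288,466),.2+.0035*.643-.028*.766),("slotR",(463,466),.2+.0035*.643-.028*.766)):
    P=plane(c,W(*a),h); d=P-O; print(n,P,d@ex,d@ey)
```

```text
L [ 0.48488575 -0.03682043  0.2       ] -0.10840344292457423 0.031413163804531075
R [ 0.54892768 -0.05264037  0.2       ] -0.10818659062200403 -0.03455344529264495
cheekL [ 0.47853178 -0.02843887  0.2042    ] -0.10181718231188867 0.03961343760855217
cheekR [ 0.55694252 -0.04843763  0.2042    ] -0.10216217613515295 -0.04130674336354137
bot L [ 0.47359788 -0.04153359  0.1913    ] -0.11571835131730783 0.04121734688557929
bot R [ 0.55532225 -0.06210073  0.1913    ] -0.11580945767163517 -0.043055258473068944
slotL [ 0.50882271 -0.02183017  0.1808025 ] -0.08804569006157147 0.011836442542306008
slotR [ 0.534473   -0.02805292  0.1808025 ] -0.0878487340464963 -0.014557138896591545
```

Run:
```python
from geo import *
t=cam("top");s=cam("side")
print(tri(t,(150,281),s,(268,80)),tri(t,(150,169),s,(372,80)))
```

```text
(array([0.4504851 , 0.3018418 , 0.32992221]), np.float64(0.0162272952855103)) (array([0.68361491, 0.31080945, 0.33007462]), np.float64(0.014603043529262612))
```

>>> apply_moves:
  targets: [1, 0.119, 0, 0, 0, 1, 0.119, 0, 0, 0, 1, 0.119, 0, 0, 0, 1, 0.119, 0, 0, 0, 1, 0.119, 0, 0, 0, 1, 0.119, 0, 0, 0, 1, 0, 0, 0.11, 0, 1, 0, 0, 0.11, 0, 1, 0, 0, 0.11, 0, 1, 0, 0, 0.11, 0, 1, 0, 0, 0.1, 0, 1, 0, 0, 0, 0]

```text
clock: 3.7
position: [0.567, 0.154, 0.1419]
ee_rot: [-2.478, -1.929, 0.01]
force: [-0.4, 0.0, 0.2]
width: 0.002
```

Run:
```python
from h import *
st=arm.observe(); print(st["clock"],st["position"],st["force"])
crop("side",200,150,350,290,"p1.png",None,5)
```

```text
3.7 [0.56704105 0.15402237 0.14188857] [-0.36655592  0.03733884  0.23689538]
```

View pics/p1.png

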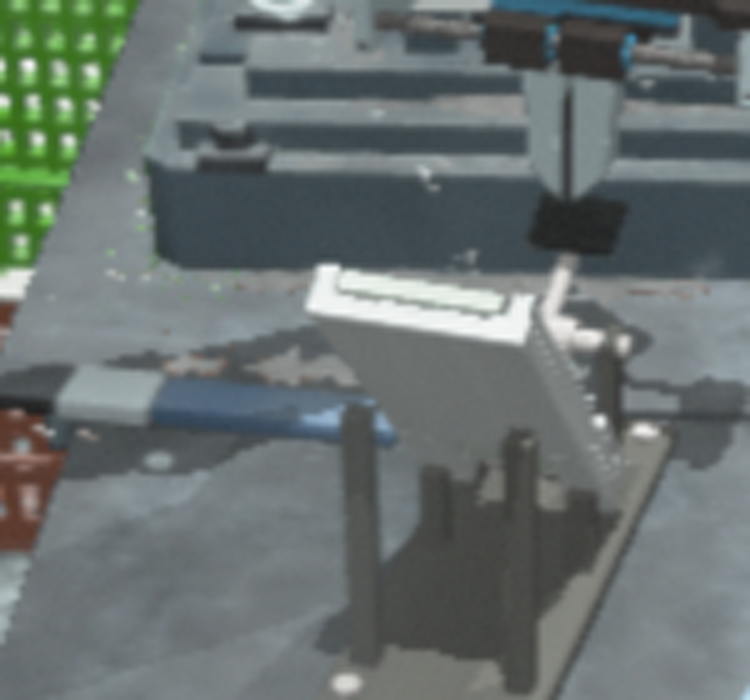

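The closed fingertips are over the near half of the pad: the tip is at crop (567,200) and the pad centre at about (578,225). I shift 8 mm outward and then press.

>>> apply_moves:
  targets: [1, 0.022, 0, 0.02, 0, 1, 0, 0, 0.02, 0, 1, 0, 0, 0.02, 0, 1, 0, 0, 0.02, 0, 1, 0, 0, 0.02, 0, 1, 0, 0, 0.02, 0, 1, 0, 0, 0.02, 0, 1, 0, 0, 0.018, 0, 1, 0, 0, 0, 0]

```text
clock: 4.88
position: [0.5712, 0.1655, 0.0829]
ee_rot: [2.476, 1.932, 0.001]
force: [-4.3, -0.8, 21.4]
width: 0.008
```

Run:
```python
from h import *
st=arm.observe(); print(st["clock"],st["position"],st["force"])
crop("side",200,150,350,290,"p2.png",None,5)
```

```text
4.875 [0.57117127 0.16554716 0.08290413] [-4.32993722 -0.84208049 21.36380906]
```

View pics/p2.png

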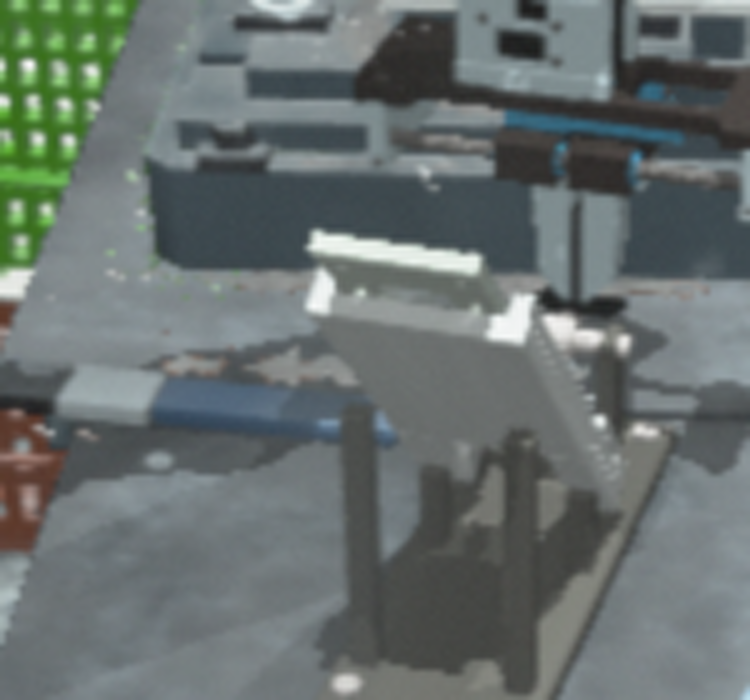

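>>> apply_moves:
  targets: [1, 0, 0, 0.004, 0, 1, 0, 0, 0, 0, 1, 0, 0, 0, 0]

```text
clock: 5.3
position: [0.5713, 0.1656, 0.0825]
ee_rot: [2.476, 1.931, 0.002]
force: [-8.0, -2.5, 33.0]
width: 0.005
```

The pedal is at its stop: force rose to 33 N with only 0.4 mm of travel, and the side view shows the frame end standing out at crop (310–480, 240). Next I rise, open, and look at the mouth again.

>>> apply_moves:
  targets: [1, 0, 0, -0.06, 0, 1, 0, 0, -0.11, 0, 1, 0, 0, -0.12, 0, 1, 0, 0, -0.12, 0, 1, 0, 0, -0.12, 0, 0.5, 0, 0, -0.12, 0, 0, -0.112, 0, 0, 0, 0, -0.112, 0, 0, 0, 0, -0.112, 0, 0, 0, 0, -0.112, 0, 0, 0, 0, -0.112, 0, 0, 0, 0, -0.112, 0, 0, 0, 0, 0, 0, 0, 0]

```text
clock: 6.92
position: [0.5034, -0.1004, 0.3386]
ee_rot: [-2.484, -1.922, 0.007]
force: [-0.0, -0.5, -0.9]
width: 0.828
```

Run:
```python
from h import *
st=arm.observe(); im=eyes.get_image("wrist"); cv2.imwrite("pics/w2.png",im[:,:,::-1])
np.savez("w2.npz",position=st["position"],ee_rot=st["ee_rot"])
print(st["clock"],st["position"],st["joints"],st["force"])
```

```text
6.925 [ 0.50344932 -0.10036626  0.33862327] [ 0.48219702  0.21936083 -0.48033414  1.6264762   0.10613528  1.32493423
 -0.26821007] [-0.03631519 -0.49721893 -0.94756757]
```

View pics/w2.png

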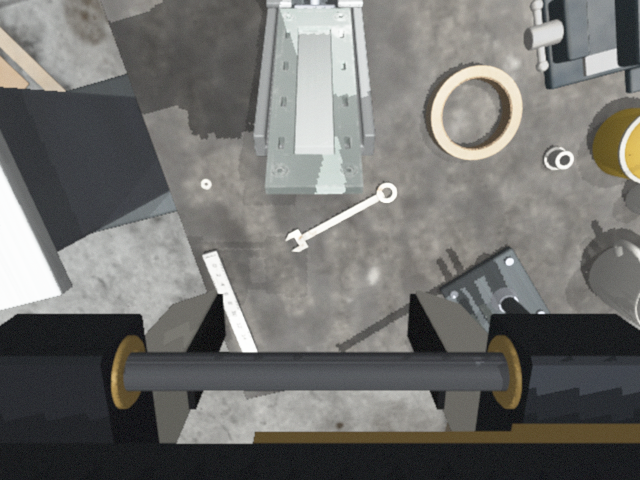

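Run:
```python
from geo import *
im=cv2.imread("pics/w2.png"); crop("w",240,110,400,210,"w2c.png",im,5)
```

```text
(no output)
```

View pics/w2c.png

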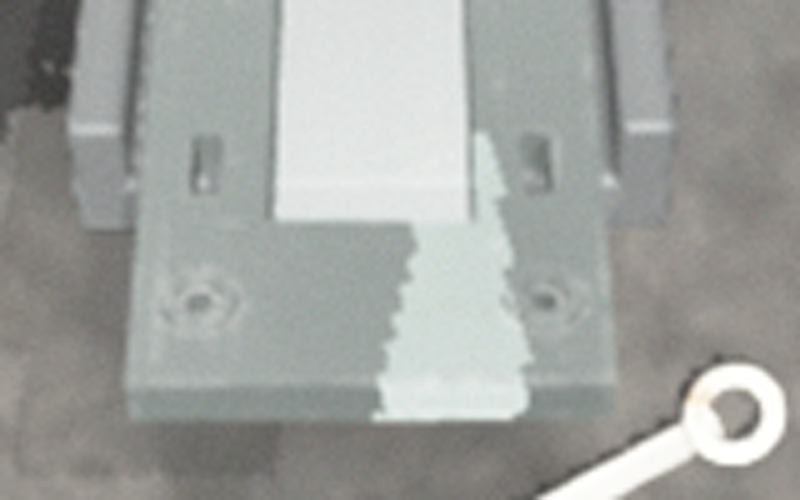

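Run:
```python
from geo import *
z=np.load("w2.npz"); c=cam("wrist",z)
W=lambda x,y:(240+x/5-.4,110+y/5-.4)
A={}
for n,a,h in (("fL",(127,385),.2322),("fR",(613,383),.2322),("bL",(130,418),.2276),("bR",(612,417),.2276),("cL",(70,130),.2042),("cR",(672,125),.2042)):
    P=plane(c,W(*a),h); d=P-O; A[n]=P; print(n,P,d@ex,d@ey)
print(np.linalg.norm(A["fL"]-A["fR"]),np.linalg.norm(A["cL"]-A["cR"]))
m=sum(A[k] for k in("fL","fR","bL","bR"))/4; v=A["fR"]-A["fL"]+A["cR"]-A["cL"]; print("upper_end",m,np.degrees(np.arctan2(v[1],v[0])))
Rm=R.from_rotvec(z["ee_rot"]).as_matrix(); print(np.round(Rm,3), np.degrees(np.arctan2(Rm[1,1],Rm[0,1])))
exn=np.array([-v[1],v[0],0]);exn/=np.linalg.norm(exn)
tgt=m+exn*(.0251-.0150); tgt[2]=.203   # mouth + (-.015)
print(tgt,Rm.T@(tgt-z["position"])/.4, exn)
# cheek-based mouth
mc=(A["cL"]+A["cR"])/2-exn*.005; print("mouth by cheeks",mc,"by end",m+exn*.0251)
```

```text
fL [ 0.48095528 -0.05944435  0.2322    ] -0.13130433814672954 0.029728063180792193
fR [ 0.54020081 -0.07446038  0.2322    ] -0.1314732256609073 -0.03139055498260418
bL [ 0.47935228 -0.06427294  0.2276    ] -0.13637773074541476 0.030109633481036707
bR [ 0.53938681 -0.07961576  0.2276    ] -0.136671879565679 -0.03185374527479123
cL [ 0.47875394 -0.02833286  0.2042    ] -0.10166036125918151 0.039423694292876496
cR [ 0.55712839 -0.04790682  0.2042    ] -0.10160210597071696 -0.04135804943770185
0.061118851504224865 0.08078176473580823
upper_end [ 0.50997379 -0.06944836  0.2299    ] -14.10870720053939
[[ 0.251  0.968 -0.004]
 [ 0.968 -0.251 -0.002]
 [-0.003 -0.003 -1.   ]] -14.533010288841405
[ 0.51243579 -0.05965303  0.203     ] [ 0.10518942 -0.00276716  0.33875137] [0.2437624  0.96983498 0.        ]
mouth by cheeks [ 0.51672235 -0.04296902  0.2042    ] by end [ 0.51609223 -0.0451055   0.2299    ]
```

>>> apply_moves:
  targets: [0, 0.053, -0.003, 0, 0, 0, 0.053, 0, 0, 0, 0, 0, 0, 0.07, 0, 0, 0, 0, 0.07, 0, 0, 0, 0, 0.07, 0, 0, 0, 0, 0.05, 0, 0, 0, 0, 0.03, 0, 0, 0, 0, 0.02, 0, 0, 0, 0, 0.014, 0, 0, 0, 0, 0, 0]

```text
clock: 8.22
position: [0.5146, -0.0538, 0.2103]
ee_rot: [2.477, 1.932, -0.0]
force: [0.0, -0.7, -0.1]
width: 0.999
```

Run:
```python
from h import *
st=arm.observe(); im=eyes.get_image("wrist"); cv2.imwrite("pics/w3.png",im[:,:,::-1])
print(st["clock"],st["position"],st["force"],st["width"])
crop("side",200,150,350,290,"p3.png",None,5)
```

```text
8.225 [ 0.51460801 -0.05380132  0.21034153] [ 0.02937843 -0.6908658  -0.12106415] 0.9986800775291823
```

View pics/w3.png

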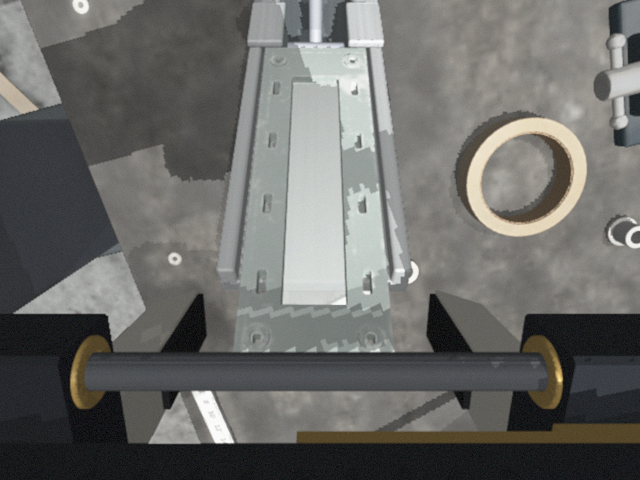

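View pics/p3.png

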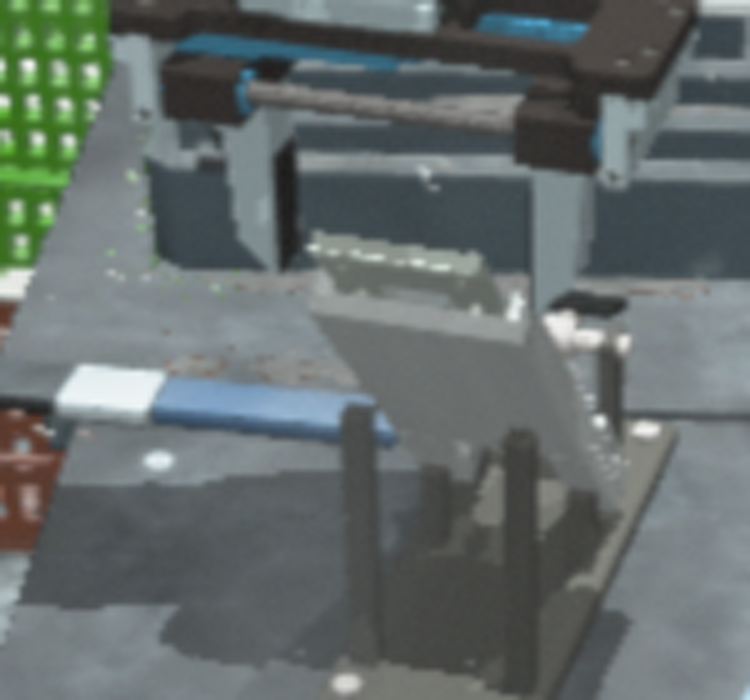

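>>> apply_moves:
  targets: [0, -0.014, -0.002, 0, 0, 0, 0, 0, 0.012, 0, 0.3, 0, 0, 0, 0, 0.5, 0, 0, 0, 0, 1, 0, 0, 0, 0, 1, 0, 0, 0, 0, 1, 0, 0, 0, 0, 1, 0, 0, 0, 0]
  grip_force: 25

```text
clock: 9.32
position: [0.5125, -0.059, 0.2056]
ee_rot: [2.477, 1.933, 0.0]
force: [0.8, 0.5, 0.6]
width: 0.674
```

Run:
```python
from h import *
st=arm.observe(); im=eyes.get_image("wrist"); cv2.imwrite("pics/w4.png",im[:,:,::-1])
print(st["clock"],st["position"],st["ee_rot"],st["force"],st["width"]*92)
```

```text
9.325 [ 0.51253693 -0.05898464  0.20557743] [2.47677705e+00 1.93253347e+00 2.27485995e-04] [0.76208912 0.5086158  0.59970018] 62.011056582498476
```

View pics/w4.png

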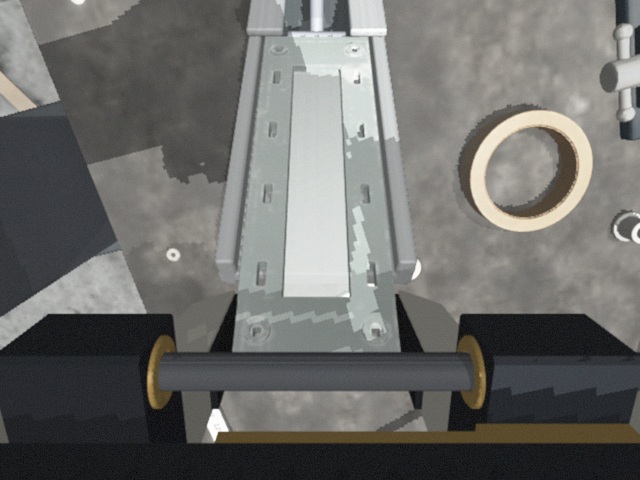

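>>> apply_moves:
  targets: [1, -0.0161, 0, -0.0192, 0, 1, -0.0321, 0, -0.0383, 0, 1, -0.0321, 0, -0.0383, 0, 1, -0.0321, 0, -0.0383, 0, 1, 0, 0, 0, 0]

```text
clock: 10.0
position: [0.502, -0.1044, 0.2608]
ee_rot: [2.478, 1.927, 0.002]
force: [0.6, -0.2, -0.7]
width: 0.673
```

Run:
```python
from h import *
st=arm.observe(); im=eyes.get_image("wrist"); cv2.imwrite("pics/w5.png",im[:,:,::-1])
print(st["clock"],st["position"],st["ee_rot"],st["force"],st["width"]*92)
im=eyes.get_image("side"); cv2.imwrite("pics/s5.png",im[100:310,180:400,::-1].repeat(3,0).repeat(3,1))
```

```text
10.0 [ 0.50201278 -0.10443086  0.26077636] [2.47761833e+00 1.92747505e+00 2.19015003e-03] [ 0.60556697 -0.20903895 -0.71163185] 61.89541464510632
```

View pics/w5.png

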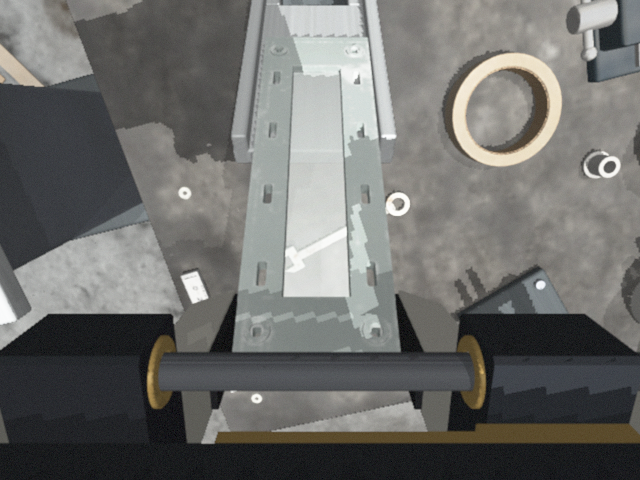

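View pics/s5.png

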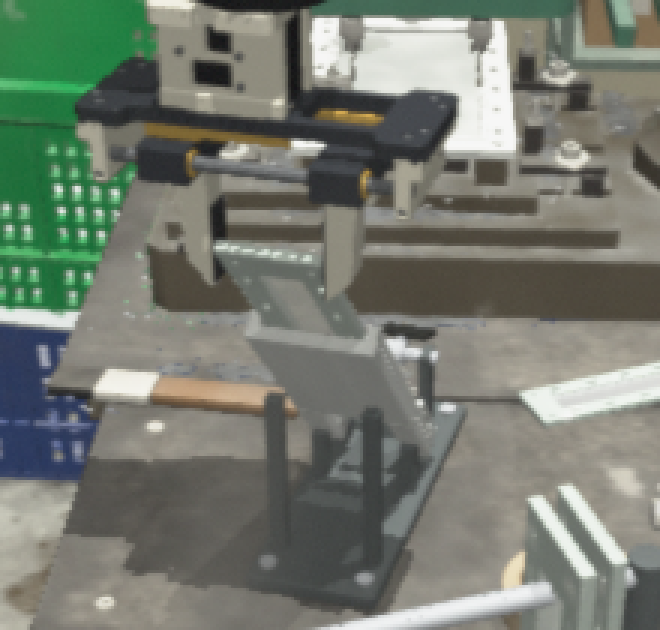

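>>> apply_moves:
  targets: [1, -0.0386, 0, -0.046, 0, 1, -0.0386, 0, -0.046, 0, 1, -0.0386, 0, -0.046, 0, 1, -0.0386, 0, -0.046, 0, 1, -0.0386, 0, -0.046, 0, 1, 0, 0, 0, 0]

```text
clock: 10.85
position: [0.4831, -0.1781, 0.3515]
ee_rot: [2.477, 1.93, 0.001]
force: [0.3, 0.2, -1.3]
width: 0.674
```

```bash
cat > look.py <<'E'
import sys
from h import *
k=sys.argv[1]
st=arm.observe(); im=eyes.get_image("wrist"); cv2.imwrite(f"pics/w{k}.png",im[:,:,::-1])
np.savez(f"w{k}.npz",position=st["position"],ee_rot=st["ee_rot"])
print(st["clock"],st["position"],st["ee_rot"],st["joints"],st["force"],st["width"]*92)
im=eyes.get_image("side"); cv2.imwrite(f"pics/s{k}.png",im[:,:,::-1])
E
python3 look.py 6
```

```text
10.85 [ 0.48307658 -0.17811805  0.35148227] [2.47730065e+00 1.93025532e+00 8.62226383e-04] [ 0.61450904  0.20897724 -0.44656005  1.60476091  0.09231594  1.34759552
 -0.09089511] [ 0.27098508  0.24221207 -1.25735764] 62.04039181650445
```

View pics/w6.png

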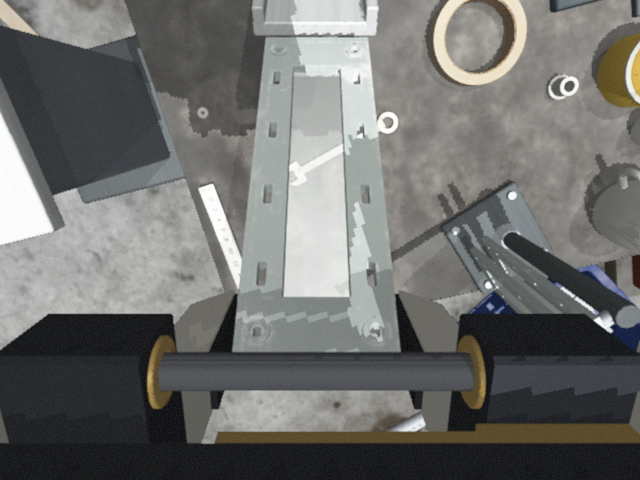

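View pics/s6.png

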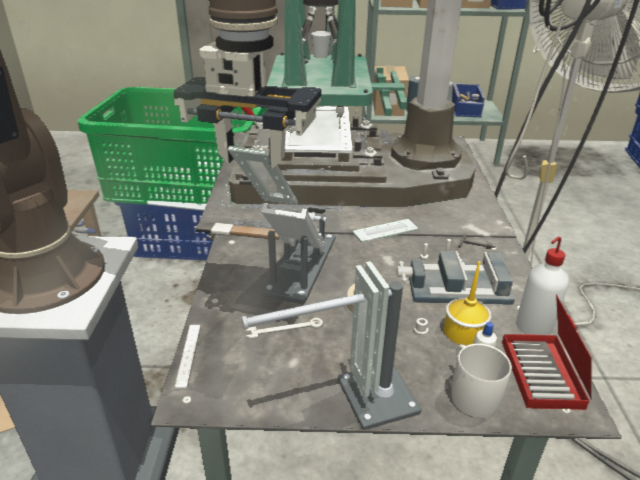

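Run:
```python
from geo import *
t=cam("top");s=cam("side")
im=cv2.imread("pics/top0.png"); g=im.astype(int)
# arm centre by scanning rows 195..255 bright columns close to the expected line
P=[]
for r in range(196,256,3):
    x0=441+(r-191)*(470-441)/(258-191)
    xs=np.arange(int(x0)-8,int(x0)+9); b=g[r,xs].sum(1); m=b>b.max()-110
    w=(b-np.median(b)).clip(0); c=(xs*w).sum()/w.sum()
    p=plane(t,(c,r),.215); P.append(p); 
P=np.array(P); v,_ ,_,_=0,0,0,0
l=cv2.fitLine(P[:,:2].astype(np.float32),cv2.DIST_HUBER,0,1e-4,1e-4).ravel(); print("top line",l,np.degrees(np.arctan2(l[1],l[0])))
n=np.array([-l[1],l[0]]); print(np.round((P[:,:2]-l[2:])@n*1000,1))
sd=cv2.imread("pics/side0.png").astype(int); Q=[]
for c in range(252,355,6):
    y0=321+(c-245)*(298-321)/(365-245)
    ys=np.arange(int(y0)-9,int(y0)+9); b=sd[ys,c].sum(1); w=(b-np.median(b)).clip(0); r=(ys*w).sum()/w.sum(); Q.append(plane(s,(c,r),.215))
Q=np.array(Q); k=cv2.fitLine(Q[:,:2].astype(np.float32),cv2.DIST_HUBER,0,1e-4,1e-4).ravel(); print("side line",k,np.degrees(np.arctan2(k[1],k[0])))
print(np.round((Q[:,:2]-l[2:])@n*1000,1), np.round(Q[:,0],3))
```

```text
top line [ 0.9350453   0.35452822  0.5554377  -0.3500055 ] 20.764532
[-0.5 -0.5  5.4  0.5 -0.2  0.6  1.2 -0.8 -0.3 -0.3  0.4 -0.1  0.3 -0.2
 -0.   0.5  0.7 -0.9  0.2 -0.1]
side line [ 0.93856645  0.3450985   0.5651886  -0.34224224] 20.187807
[2.3 4.5 4.4 4.3 4.2 4.  3.7 3.7 4.  3.9 3.9 3.5 3.5 3.5 3.3 3.1 4.8 2.8] [0.499 0.506 0.514 0.522 0.529 0.537 0.545 0.553 0.561 0.569 0.577 0.585
 0.593 0.601 0.609 0.618 0.626 0.634]
```

>>> apply_moves:
  targets: [1, -0.04, -0.009, -0.025, 0, 1, -0.083, -0.018, -0.025, 0, 1, -0.083, -0.018, -0.025, 0, 1, -0.083, -0.018, -0.025, 0, 1, -0.083, -0.018, 0, 0, 1, -0.083, -0.018, 0, 0, 1, -0.083, -0.018, 0, 0, 1, -0.083, -0.018, 0, 0, 1, -0.043, -0.009, 0, 0.08, 1, 0, 0, 0, 0.1, 1, 0, 0, 0, 0.1, 1, 0, 0, 0, 0.1, 1, 0, 0, 0, 0.1, 1, 0, 0, 0, 0.08, 1, 0, 0, 0, 0.054, 1, 0, 0, 0, 0]

```text
clock: 12.95
position: [0.3618, -0.4214, 0.3911]
ee_rot: [-3.09, -0.564, 0.001]
force: [0.2, 0.1, -0.8]
width: 0.674
```

```bash
python3 look.py 7
```

```text
12.95 [ 0.36176021 -0.42135577  0.39110228] [-3.09019759e+00 -5.64141035e-01  7.40523349e-04] [ 0.86766674  0.24010452 -0.13411372  1.45392015  0.03221498  1.45024822
 -0.47619316] [ 0.15814593  0.12902935 -0.81953049] 61.977289310337596
```

View pics/w7.png

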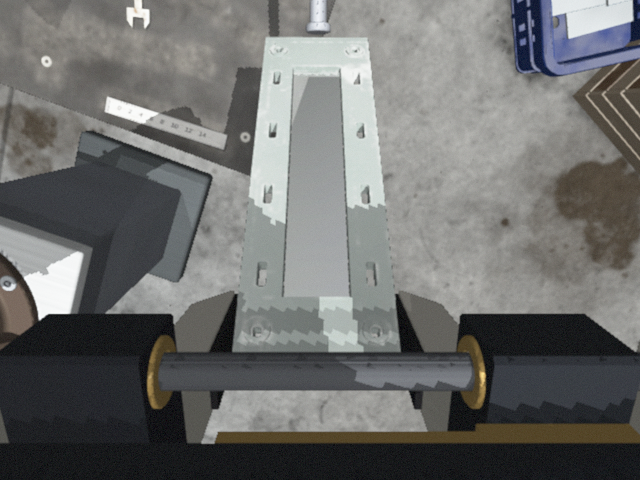

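View pics/s7.png

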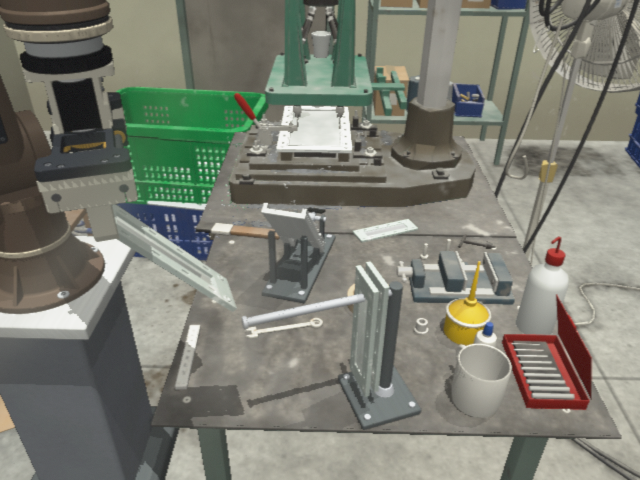

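Run:
```python
from geo import *
z=np.load("w7.npz"); c=cam("wrist",z); im=cv2.imread("pics/w7.png"); crop("w",280,0,360,90,"w7c.png",im,7)
Rm=R.from_rotvec(z["ee_rot"]).as_matrix()
for n,px,h in (("tip",(317.5,26),.215),("tip top",(318,8),.221),("slot near",(317,297),z["position"][2]+.003),("slot far",(318,71),z["position"][2]+.0244-.172*.766),("low end",(317,38),z["position"][2]+.0244-.2*.766+.002)):
    P=plane(c,px,h); print(n,P,Rm.T@(P-z["position"]))
```

```text
tip [ 0.49151809 -0.37401045  0.215     ] [0.1381883  0.00162822 0.17604557]
tip top [ 0.5012098  -0.37068334  0.221     ] [0.14842801 0.00193779 0.17004129]
slot near [ 0.37072935 -0.41909093  0.39410228] [ 0.00918963  0.00104921 -0.00300415]
slot far [ 0.45825876 -0.3867339   0.28375028] [0.10255077 0.00175143 0.10730969]
low end [ 0.47718349 -0.37897027  0.26430228] [0.12300585 0.00118329 0.12674962]
```

View pics/w7c.png

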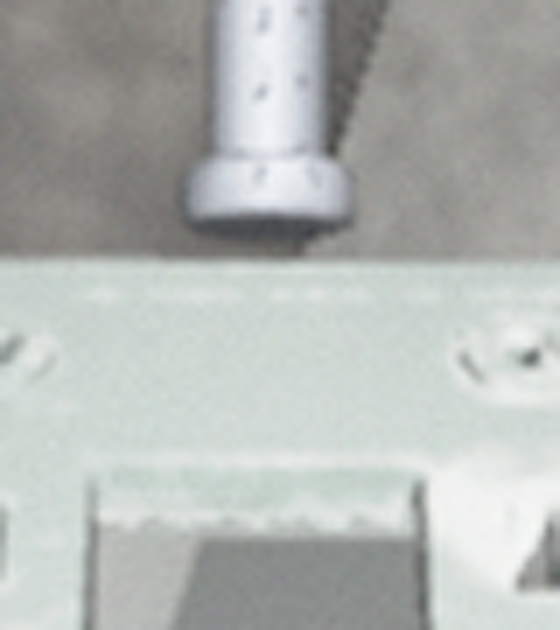

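>>> apply_moves:
  targets: [1, 0, 0.001, 0.0965, 0, 1, 0, 0, 0.0965, 0, 1, 0, 0, 0.0965, 0, 1, 0, 0, 0.0965, 0, 1, 0.055, 0, 0, 0, 1, 0.055, 0, 0, 0, 1, 0.055, 0, 0, 0, 1, 0.055, 0, 0, 0, 1, 0, 0, 0, 0]

```text
clock: 14.18
position: [0.4469, -0.3891, 0.2367]
ee_rot: [-3.089, -0.569, -0.002]
force: [-0.7, 0.5, -1.0]
width: 0.669
```

```bash
python3 look.py 8
python3 - <<'E'
import cv2
im=cv2.imread("pics/s8.png"); cv2.imwrite("pics/s8c.png",cv2.resize(im[220:440,130:430],None,fx=2.6,fy=2.6,interpolation=cv2.INTER_CUBIC))
E
```

```text
14.175 [ 0.44690955 -0.38909654  0.23672087] [-3.08926048e+00 -5.68838420e-01 -1.52734100e-03] [ 0.74662559  0.3834645  -0.16630415  1.6301281   0.06736414  1.13324998
 -0.64295951] [-0.65077588  0.50154849 -1.02750584] 61.55965521436076
```

View pics/w8.png

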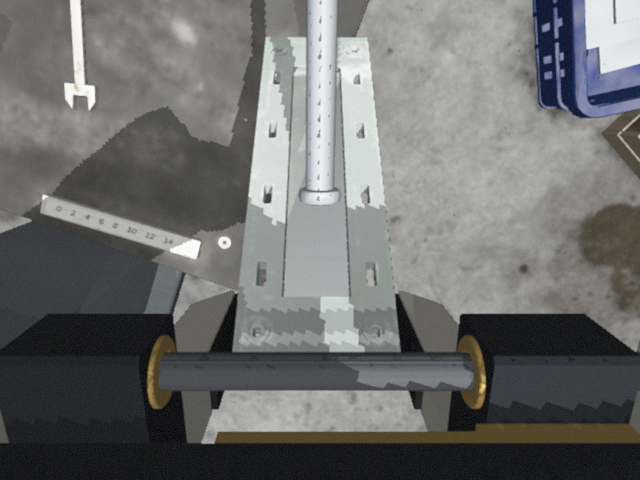

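View pics/s8c.png

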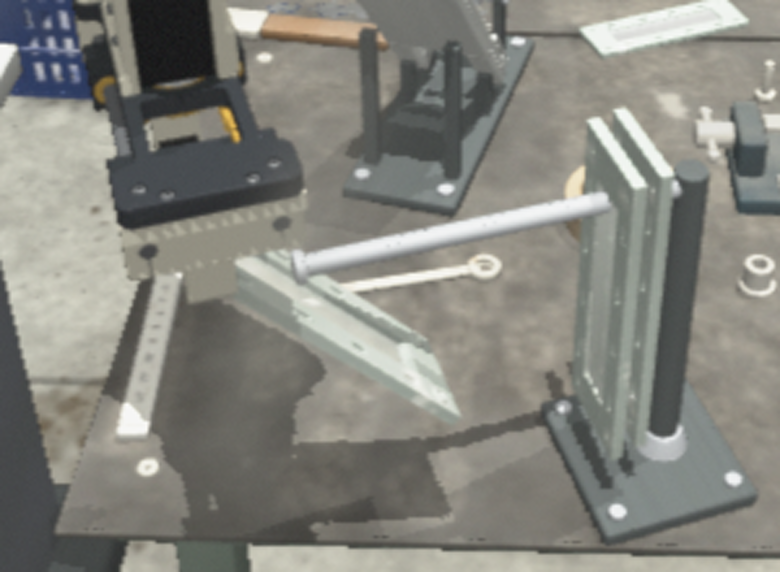

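>>> apply_moves:
  targets: [1, 0.04, 0.003, 0, 0, 1, 0.05, 0, 0, 0, 1, 0.05, 0, 0, 0, 1, 0.048, 0, 0, 0, 1, 0, 0, 0, 0]

```text
clock: 14.9
position: [0.5176, -0.3634, 0.2364]
ee_rot: [-3.089, -0.568, -0.001]
force: [-0.1, -0.4, -1.3]
width: 0.676
```

```bash
python3 look.py 9
python3 - <<'E'
import cv2
im=cv2.imread("pics/s9.png"); cv2.imwrite("pics/s9c.png",cv2.resize(im[220:440,130:430],None,fx=2.6,fy=2.6,interpolation=cv2.INTER_CUBIC))
E
```

```text
14.9 [ 0.51758011 -0.36335061  0.23644461] [-3.08894363e+00 -5.68186321e-01 -1.00214384e-03] [ 0.64598189  0.4497192  -0.17441512  1.52723335  0.08082548  1.17178252
 -0.74983114] [-0.108297   -0.41558662 -1.34170778] 62.169403336392925
```

View pics/w9.png

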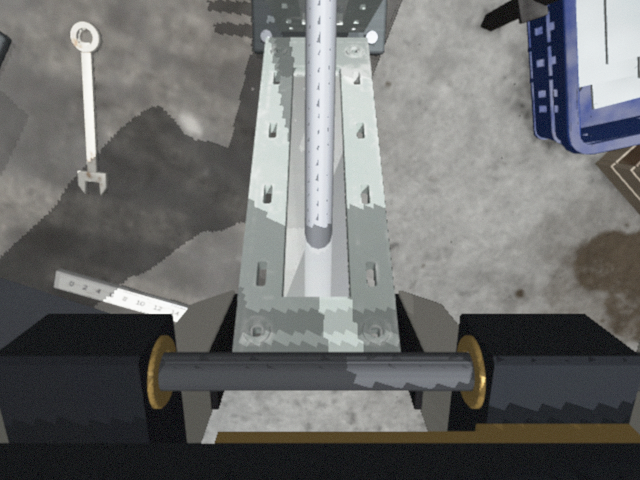

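View pics/s9c.png

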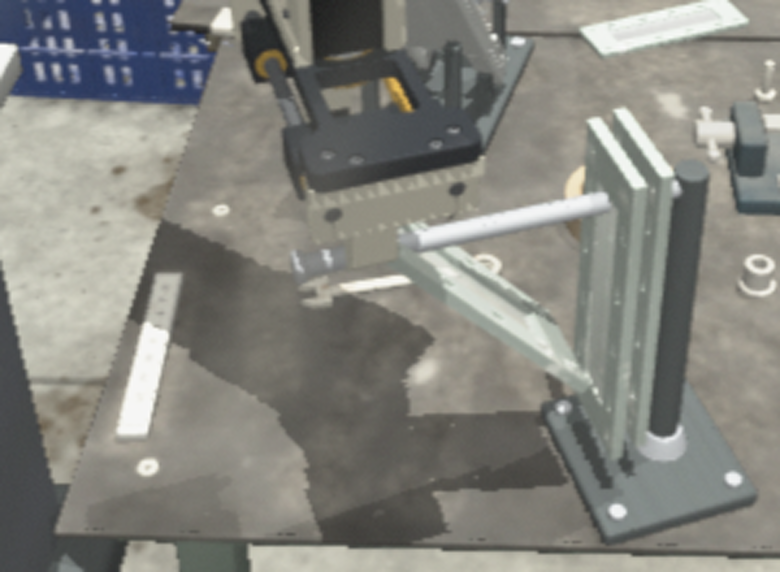

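>>> apply_moves:
  targets: [1, 0, 0, 0.012, 0, 1, 0, 0, 0.012, 0, 1, 0, 0, 0, 0, 1, 0, 0, 0, 0, 1, 0, 0, 0, 0, 1, 0, 0, 0, 0]
  grip_force: 4

```text
clock: 15.75
position: [0.5156, -0.3652, 0.2273]
ee_rot: [3.09, 0.563, 0.0]
force: [-0.8, -0.1, -0.4]
width: 0.676
```

```bash
python3 look.py 10
```

```text
15.75 [ 0.51559895 -0.36515363  0.22728762] [3.09045862e+00 5.63333926e-01 2.71710677e-04] [ 0.64863532  0.4550453  -0.17297735  1.54195371  0.08297645  1.15151757
 -0.75105517] [-0.77966416 -0.05222532 -0.43775136] 62.155537939470186
```

View pics/w10.png

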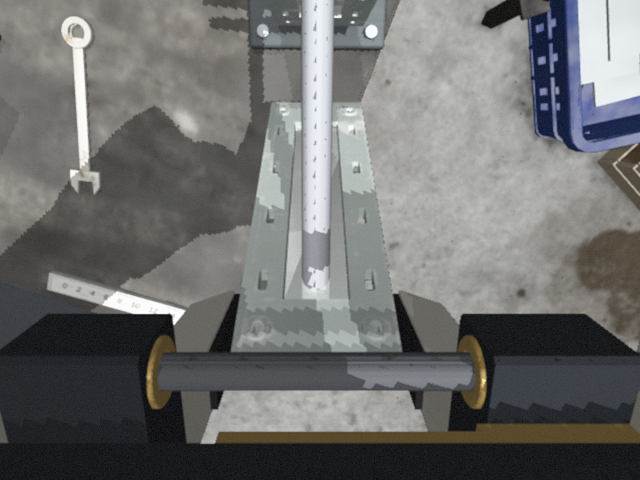

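The frame is pivoting upright in the softened grip: its lower end went from row 38 to row 102. I keep waiting.

>>> apply_moves:
  targets: [1, 0, 0, 0, 0, 1, 0, 0, 0, 0, 1, 0, 0, 0, 0, 1, 0, 0, 0, 0, 1, 0, 0, 0, 0, 1, 0, 0, 0, 0, 1, 0, 0, 0, 0, 1, 0, 0, 0, 0]
  grip_force: 3

```text
clock: 16.85
position: [0.5155, -0.3651, 0.2271]
ee_rot: [-3.091, -0.563, 0.0]
force: [-1.0, 1.0, -0.9]
width: 0.674
```

```bash
python3 look.py 11;  python3 - <<'E'
import cv2
im=cv2.imread("pics/s11.png"); cv2.imwrite("pics/s11c.png",cv2.resize(im[220:440,130:430],None,fx=2.6,fy=2.6,interpolation=cv2.INTER_CUBIC))
E
```

```text
16.85 [ 0.51551105 -0.36506971  0.22714677] [-3.09063503e+00 -5.63411277e-01  1.30598112e-04] [ 0.64858938  0.4551623  -0.17296726  1.54212506  0.08296365  1.1515764
 -0.7510715 ] [-1.01152708  1.03913485 -0.86033093] 62.02174072802916
```

View pics/w11.png

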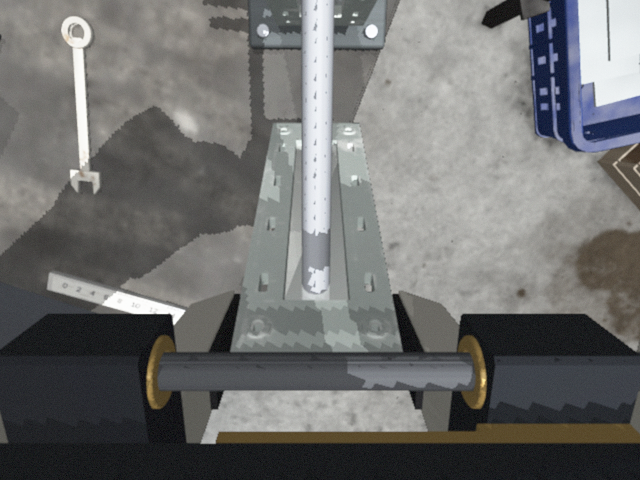

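View pics/s11c.png

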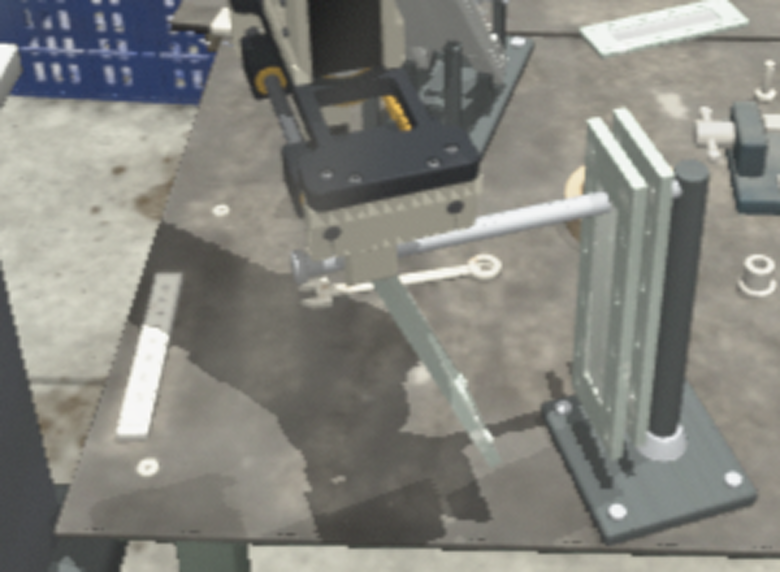

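>>> apply_moves:
  targets: [1, 0.045, 0, 0, 0, 1, 0.03, 0, 0, 0, 1, 0.02, 0, 0, 0, 1, 0.012, 0, 0, 0, 1, 0.008, 0, 0, 0, 1, 0.005, 0, 0.005, 0, 1, 0, 0, 0.005, 0, 1, 0, 0, 0, 0]
  grip_force: 3

```text
clock: 17.95
position: [0.56, -0.3483, 0.2229]
ee_rot: [-3.091, -0.563, 0.001]
force: [-0.8, 0.0, -0.8]
width: 0.674
```

```bash
cat > l2.sh <<'E'
python3 look.py $1;  python3 - <<F
import cv2
im=cv2.imread("pics/s$1.png"); cv2.imwrite("pics/s$1c.png",cv2.resize(im[220:440,130:430],None,fx=2.6,fy=2.6,interpolation=cv2.INTER_CUBIC))
F
E
bash l2.sh 12
```

```text
17.95 [ 0.5600442  -0.34830218  0.22290597] [-3.09058248e+00 -5.62892338e-01  8.22356759e-04] [ 0.58739006  0.50430364 -0.17388334  1.47192401  0.09095169  1.17377239
 -0.81098269] [-0.75328226  0.03730227 -0.81420526] 62.00901728447898
```

View pics/w12.png

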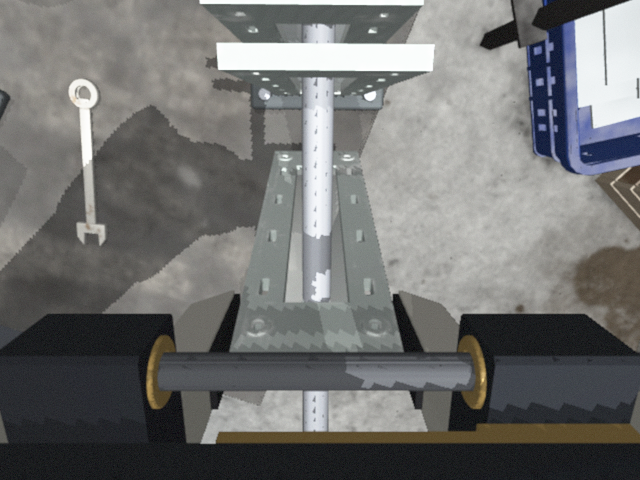

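View pics/s12c.png

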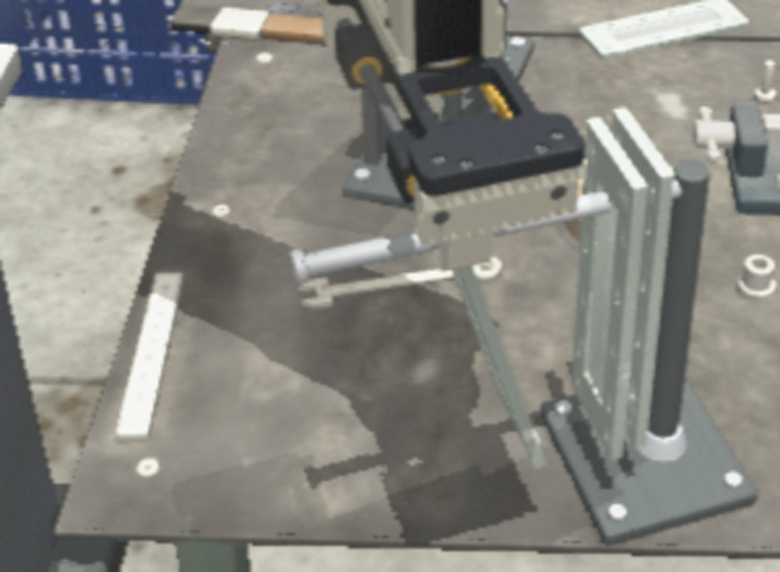

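>>> apply_moves:
  targets: [1, 0, 0, 0.004, 0, 1, 0, 0, 0.004, 0, 1, 0, 0, 0, 0, 1, 0, 0, 0, 0]

```text
clock: 18.55
position: [0.5609, -0.3482, 0.2204]
ee_rot: [3.09, 0.564, 0.001]
force: [0.3, 1.5, 4.4]
width: 0.673
```

```bash
bash l2.sh 13
```

```text
18.55 [ 0.56087864 -0.34820878  0.22042753] [3.09002797e+00 5.63530710e-01 1.47478493e-03] [ 0.58706007  0.50621242 -0.17418696  1.47505552  0.0914447   1.16716252
 -0.81157003] [0.2684189  1.53337865 4.38841195] 61.940758918595506
```

View pics/w13.png

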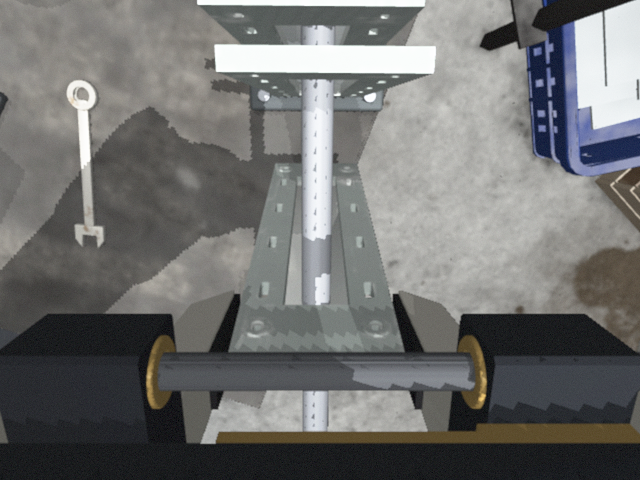

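The slot edge has met the arm: +4.4 N upward. I open only slightly so the frame can settle while the fingers still guard it.

>>> apply_moves:
  targets: [0.28, 0, 0, 0, 0, 0.25, 0, 0, 0, 0, 0.2, 0, 0, 0, 0, 0.2, 0, 0, 0, 0, 0.2, 0, 0, 0, 0, 0.2, 0, 0, 0, 0, 0.2, 0, 0, 0, 0, 0.2, 0, 0, 0, 0]

```text
clock: 19.65
position: [0.5604, -0.3482, 0.22]
ee_rot: [3.091, 0.563, 0.0]
force: [-0.1, -0.1, -0.0]
width: 0.797
```

```bash
bash l2.sh 14
```

```text
19.65 [ 0.56044469 -0.34820272  0.22002572] [3.09056911e+00 5.63256986e-01 9.94666434e-05] [ 0.58715529  0.50646757 -0.17399708  1.47563768  0.09150235  1.16731216
 -0.81161353] [-0.13170005 -0.05748005 -0.04866249] 73.30432452349108
```

View pics/w14.png

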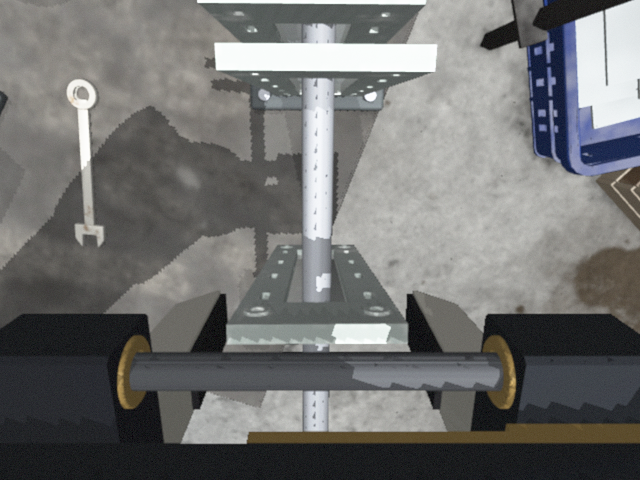

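View pics/s14c.png

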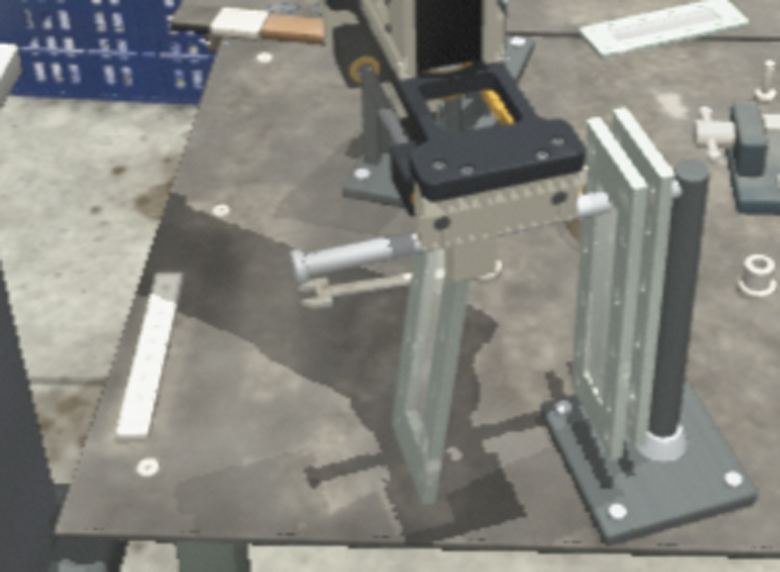

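>>> apply_moves:
  targets: [0, 0, 0, 0, 0, 0, 0, 0, 0, 0, 0, 0, 0, 0, 0, 0, 0, 0, 0, 0, 0, 0, 0, 0, 0, 0, 0, 0, 0, 0, 0, 0, 0, 0, 0, 0, 0, 0, 0, 0]

```text
clock: 20.75
position: [0.5604, -0.3482, 0.22]
ee_rot: [3.091, 0.563, 0.0]
force: [-0.2, 0.2, -0.1]
width: 0.998
```

```bash
bash l2.sh 15
```

```text
20.75 [ 0.56044106 -0.34818407  0.21997264] [3.09064236e+00 5.63240138e-01 3.44872867e-05] [ 0.58716131  0.50653337 -0.17401968  1.47566399  0.09149027  1.16729578
 -0.81164366] [-0.18519405  0.22691542 -0.12567498] 91.77947930152986
```

View pics/w15.png

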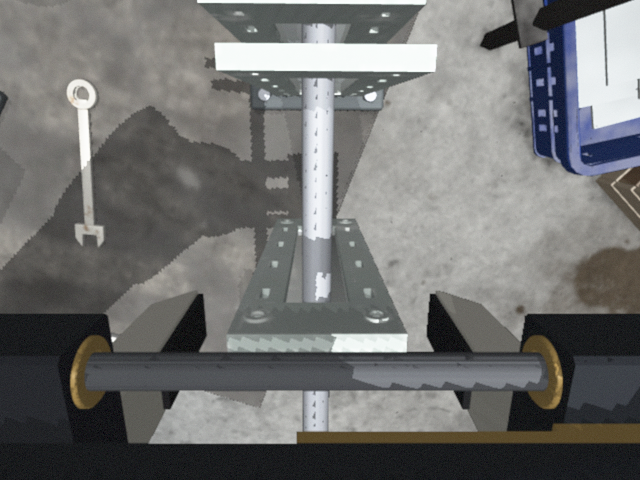

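View pics/s15c.png

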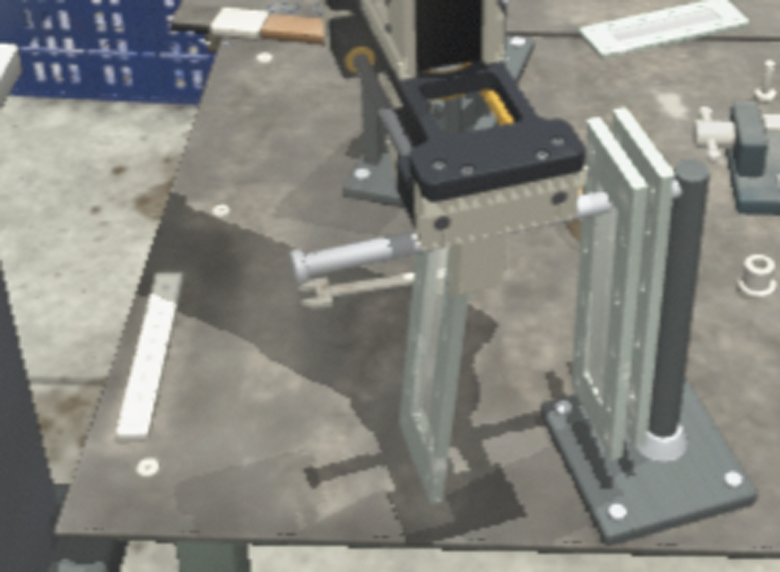

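Released and hanging, with a small swing still dying out. Rising straight up and clear.

>>> apply_moves:
  targets: [0, 0, 0, -0.03, 0, 0, 0, 0, -0.06, 0, 0, 0, 0, -0.09, 0, 0, 0, 0, -0.1, 0, 0, 0, 0, -0.1, 0, 0, -0.1, 0, -0.05, 0, 0, -0.12, 0, 0, 0, 0, -0.12, 0, 0, 0, 0, 0, 0, 0, 0, 0, 0, 0, 0, 0, 0, 0, 0, 0, 0, 0, 0, 0, 0, 0, 0, 0, 0, 0, 0]

```text
clock: 22.48
position: [0.4337, -0.3958, 0.3918]
ee_rot: [-3.09, -0.565, 0.0]
force: [-0.6, 0.3, -0.3]
width: 1.001
```

```bash
bash l2.sh 16
python3 - <<'E'
from h import *
im=eyes.get_image("top"); cv2.imwrite("pics/t16.png",im[:,:,::-1]); crop("top",370,150,500,280,"t16c.png",im[:,:,::-1],4)
E
```

```text
22.475 [ 0.43373169 -0.39577698  0.39175129] [-3.09005116e+00 -5.64797038e-01  1.94057890e-04] [ 0.75244878  0.29791175 -0.14504156  1.37492368  0.0424873   1.47213056
 -0.59971853] [-0.61041191  0.26094342 -0.32272141] 92.081771032009
```

View pics/t16.png

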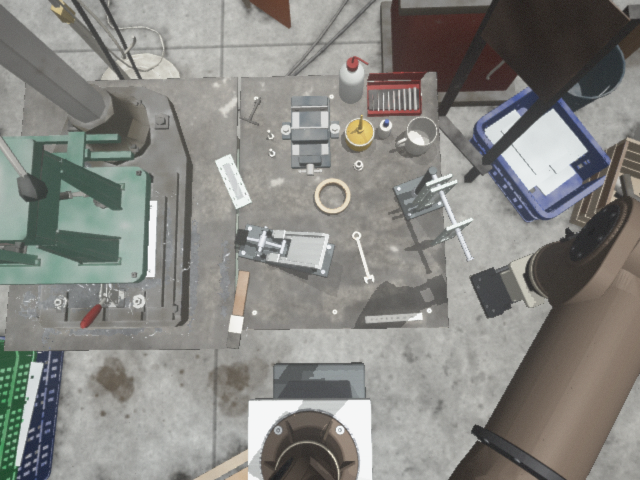

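View pics/s16.png

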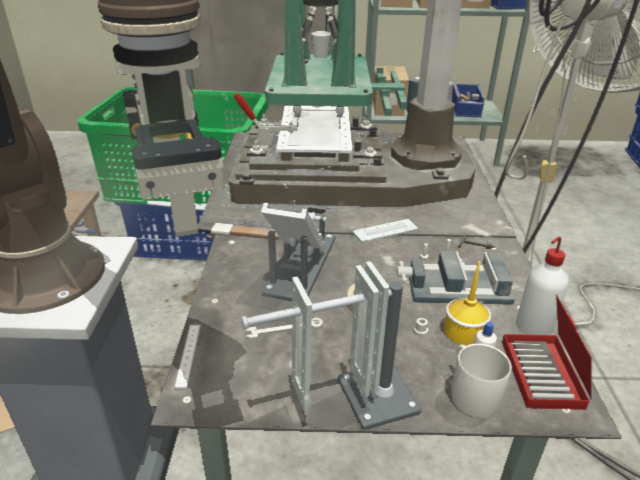

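View pics/w16.png

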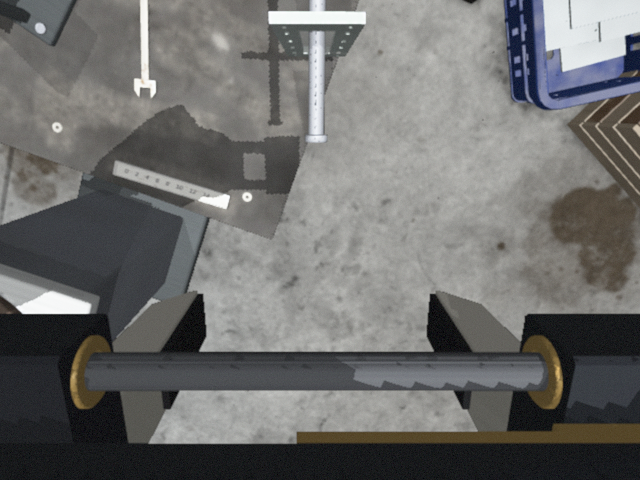

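>>> apply_moves:
  targets: [0, 0, 0, 0, 0, 0, 0, 0, 0, 0, 0, 0, 0, 0, 0, 0, 0, 0, 0, 0, 0, 0, 0, 0, 0, 0, 0, 0, 0, 0, 0, 0, 0, 0, 0, 0, 0, 0, 0, 0]

```text
clock: 23.62
position: [0.4332, -0.3962, 0.392]
ee_rot: [3.091, 0.563, -0.0]
force: [-0.4, 0.5, 0.2]
width: 1.001
```

```bash
bash l2.sh 17
python3 - <<'E'
from h import *
a=cv2.imread("pics/top0.png").astype(int); b=cv2.imread("pics/t16.png").astype(int); d=np.abs(a-b).sum(2)
for n,(x0,y0,x1,y1) in dict(spanner=(348,228,380,288),tape=(310,174,356,220),brush=(226,268,252,340)).items(): print(n,(d[y0:y1,x0:x1]>90).sum())
s1=cv2.imread("pics/s16.png").astype(int);s2=cv2.imread("pics/s17.png").astype(int)
print("motion frame",(np.abs(s1-s2).sum(2)[260:420,270:340]>90).sum())
t=cam("top"); s=cam("side")
# frame top edge ends in top crop
c=cv2.imread("pics/t16.png"); crop("t",430,205,490,265,"t16d.png",c,10)
E
```

```text
23.625 [ 0.43317933 -0.39616175  0.39196761] [ 3.09064261e+00  5.63269764e-01 -7.75797653e-06] [ 0.75326132  0.29732266 -0.14472005  1.37521857  0.0425018   1.47204479
 -0.59963668] [-0.35911976  0.48186791  0.2458886 ] 92.0635731227611
spanner 3
tape 0
brush 0
motion frame 21
```

View pics/t16d.png

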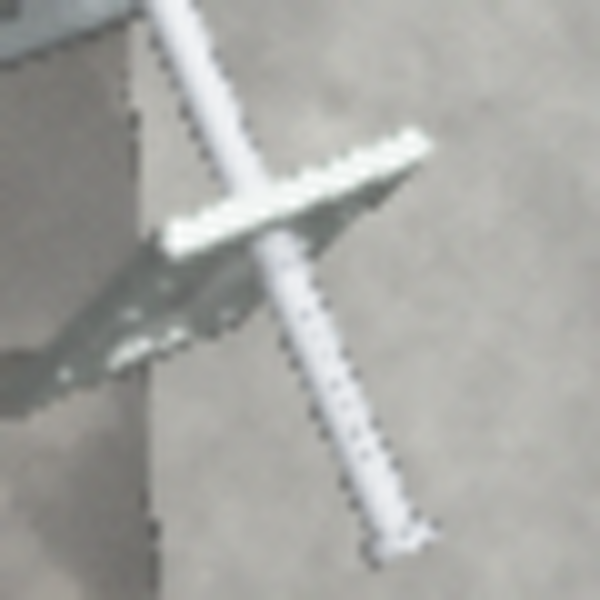

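View pics/s17c.png

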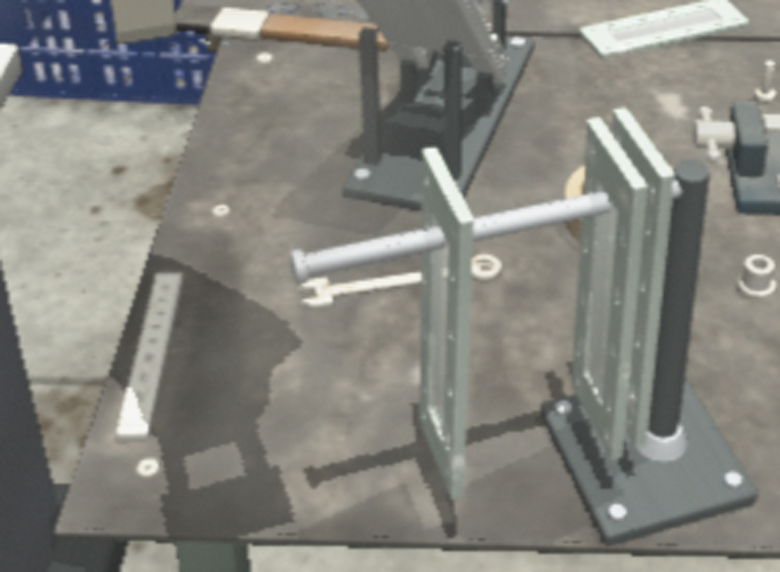

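>>> apply_moves:
  targets: [0, 0, 0, 0, 0, 0, 0, 0, 0, 0, 0, 0, 0, 0, 0, 0, 0, 0, 0, 0, 0, 0, 0, 0, 0, 0, 0, 0, 0, 0, 0, 0, 0, 0, 0, 0, 0, 0, 0, 0, 0, 0, 0, 0, 0, 0, 0, 0, 0, 0, 0, 0, 0, 0, 0, 0, 0, 0, 0, 0, 0, 0, 0, 0, 0, 0, 0, 0, 0, 0]

```text
clock: 25.48
position: [0.4332, -0.3962, 0.3919]
ee_rot: [3.091, 0.563, -0.0]
force: [-0.2, -0.7, -0.1]
width: 0.998
```

```bash
bash l2.sh 18
python3 - <<'E'
from h import *
s1=cv2.imread("pics/s17.png").astype(int);s2=cv2.imread("pics/s18.png").astype(int)
print("motion frame",(np.abs(s1-s2).sum(2)[260:420,270:340]>90).sum())
print(arm.sign_off())
E
```

```text
25.475 [ 0.43318531 -0.39615212  0.39194606] [ 3.09067087e+00  5.63305088e-01 -5.35683237e-05] [ 0.7532573   0.29735468 -0.1447436   1.37522577  0.04250998  1.47205166
 -0.59964543] [-0.24042503 -0.65179128 -0.10772175] 91.85437425979829
motion frame 276
the job is handed in; nothing more can be done
None
```

View pics/s18c.png

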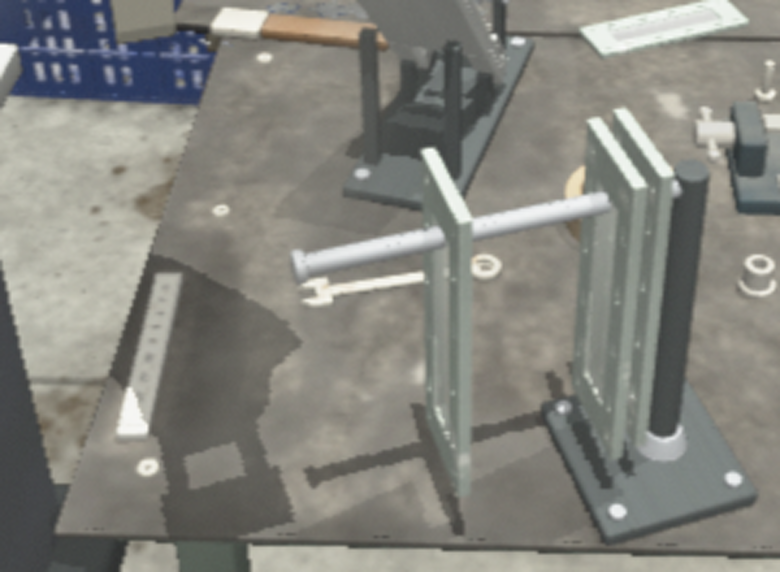

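The frame now hangs by its upper end strip on the free part of the arm, and the job was handed in at about 25.5 s of the 51 s allowed.

**What I did**
- I pressed the pedal to its stop: the force rose to 33 N with no further travel. The side view showed the frame's end standing out of the bed.
- The moves only allow a tool pointing straight down, so I gripped the frame's end across its width (62.0 mm read) instead of across its thickness. I drew it about 190 mm up the slope, clear of the lips.
- I threaded the slot over the open end of the arm while the frame was still tilted. I then softened the grip so it pivoted most of the way upright over the arm, set the slot edge on the arm, released it and backed away.

**What the last checks showed**
- **Position:** the frame hangs about 140 mm from the post. It is square to the arm and parallel to the two frames already there.
- **Bystanders:** comparing top views before and after shows no change at the brush or tape roll, and 3 changed pixels at the spanner. I take all three as unmoved.
- **Robot:** it was clear of everything, and the wrist force was at noise level.

**One check disagreed:** the last motion comparison showed 276 changed pixels at the hanging frame, so it was probably still swaying by a few millimetres at its lower end. I saw this number only after handing in, because the same script did both. The last picture, taken just before hand-in, shows it hanging upright in the same place.

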